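# Put the craft forms away in their kit case and hang up the hand press

## Task

The craft demonstration is over: slide the kit case's window all the way open, seat every wooden form lying on the table fully home and flat in a pocket of its own (any pocket), and then slide the window fully shut over them. Also hang the hand press by its eye on the peg of the stand, at any point in the job, and leave it hanging there freely. Do not disturb the mug or the cork coaster.

Things in the scene. Friction and masses are not known exactly. Their poses are not given: they have to be found in the camera images.
- case: Kit case fixed to the table, 104 mm deep (x) by 404 mm wide (y): a wooden tray, top 20 mm above the table, with four equal T-shaped pockets in a row along y, 86 mm apart, at x = 0. Origin: centre of its underside on the table; x is the way the window opens, away from the robot. Side walls at the y ends are 50 mm high; the window's tracks run on 110 mm behind the case.
- window (a joint): Sliding clear window over the case, with aluminium edges: 0 = shut (covers all pockets), 0.105 m = fully open, slid towards the case's +x. It takes 1.5 N to slide plus some drag, and stays where it is left. Its clear sheet is 51 to 56 mm above the table.
- window_grip (a point): Centre of the top of the window's handle, a dark wooden upright bar along y, 90 mm long, 12 mm thick (x), foot 56 mm and top 92 mm above the table. It stands on the near (-x) edge of the window and moves with it; at window = 0 it is at x = -45 mm, y = 0 in the case's frame.
- pocket0 (a point): T-shaped recess 10 mm deep, a form's outline plus 2 mm all round, narrow end of the T towards the case's +x, so a form enters only nose to +x. Point: centre of the floor of pocket 0 (counted from the case's -y end to its +y end), 10 mm above the table. A seated form has its origin here, its axes parallel to the case's, and stands 20 mm proud.
- pocket1 (a point): T-shaped recess 10 mm deep, a form's outline plus 2 mm all round, narrow end of the T towards the case's +x, so a form enters only nose to +x. Point: centre of the floor of pocket 1 (counted from the case's -y end to its +y end), 10 mm above the table. A seated form has its origin here, its axes parallel to the case's, and stands 20 mm proud.
- pocket2 (a point): T-shaped recess 10 mm deep, a form's outline plus 2 mm all round, narrow end of the T towards the case's +x, so a form enters only nose to +x. Point: centre of the floor of pocket 2 (counted from the case's -y end to its +y end), 10 mm above the table. A seated form has its origin here, its axes parallel to the case's, and stands 20 mm proud.
- pocket3 (a point): T-shaped recess 10 mm deep, a form's outline plus 2 mm all round, narrow end of the T towards the case's +x, so a form enters only nose to +x. Point: centre of the floor of pocket 3 (counted from the case's -y end to its +y end), 10 mm above the table. A seated form has its origin here, its axes parallel to the case's, and stands 20 mm proud.
- form0: Flat plain wooden form, T-shaped from above, 30 mm thick, 76 mm long (x), 80 g. Origin: middle of its length and width, on the underside; z up. Wide part, 52 mm (y), from x = -38 to +12 mm; nose, 28 mm wide, from +12 to +38 mm. Can be pinched across the 52 mm sides. Starts flat on the table before the case. Three or four forms are present (None from the outset = absent).
- form1: Flat plain wooden form, T-shaped from above, 30 mm thick, 76 mm long (x), 80 g. Origin: middle of its length and width, on the underside; z up. Wide part, 52 mm (y), from x = -38 to +12 mm; nose, 28 mm wide, from +12 to +38 mm. Can be pinched across the 52 mm sides. Starts flat on the table before the case. Three or four forms are present (None from the outset = absent).
- form2: Flat plain wooden form, T-shaped from above, 30 mm thick, 76 mm long (x), 80 g. Origin: middle of its length and width, on the underside; z up. Wide part, 52 mm (y), from x = -38 to +12 mm; nose, 28 mm wide, from +12 to +38 mm. Can be pinched across the 52 mm sides. Starts flat on the table before the case. Three or four forms are present (None from the outset = absent).
- form3: Flat plain wooden form, T-shaped from above, 30 mm thick, 76 mm long (x), 80 g. Origin: middle of its length and width, on the underside; z up. Wide part, 52 mm (y), from x = -38 to +12 mm; nose, 28 mm wide, from +12 to +38 mm. Can be pinched across the 52 mm sides. Starts flat on the table before the case. Three or four forms are present (None from the outset = absent).
- press: Hand press standing on the table: steel foot 46 (x) by 70 (y) by 16 mm, and on it an upright dark wooden plate 12 mm thick (x), 60 mm wide (y), its top 130 mm above the underside. A 32 by 32 mm square eye goes through the plate along x, 69 to 101 mm above the underside. Origin: centre of the underside, z up. Same both ways round. About 280 g. Can be pinched across the plate above the eye.
- press_eye (a point): Centre of the press's square eye, 85 mm above its underside, in the middle of the plate.
- stand: Peg stand fixed to the table. Black base 130 (x) by 90 (y) by 12 mm; post 20 by 28 mm at x = 50 mm, 166 mm high; round peg 10 mm thick from the post towards -x, its axis from x = 40, z = 155 mm (post's face) to x = -50, z = 163 mm, at y = 0, ending in a ball 16 mm across. Nothing stands above the peg. Origin: centre of the underside; x points from the peg's tip to the post.
- peg_tip (a point): Centre of the ball at the tip of the stand's peg, 163 mm above the table.
- mug: White mug, 76 mm across, 90 mm high; bystander, not to be disturbed. Origin: centre of underside.
- coaster: Round cork coaster, 116 mm across, 10 mm thick; bystander, not to be disturbed. Origin: centre of underside.
There are look-alikes about, which are no part of the job. What is shaped like the form2 but pink or turquoise is not meant.

How it is judged:
By the outcome, as a careful person would: the job done as asked, in the order asked, and still so for the second after the job is handed in, with the robot touching nothing.
Of form0, form1, form2, form3 only 3 to 4 are there at a start; the rules pass over those that are not, and their reading is None.
At some moment in a run one of form0, form1, form2, form3 may be knocked a few centimetres aside while the robot is not near it.
It also fails if it takes over 200 s, if anything falls off the work surface, if the arm or the gripper's body presses on something with over 40 N, if the wrist force passes 120 N, or if a joint passes its speed limit or range.

## Robot

A 7-joint arm with a two-finger parallel gripper is mounted at the origin on the work surface. World frame = base frame: x ahead of the robot, y to its left, z up, the work surface at z = 0. Lengths are in m, angles in rad, forces in N, time in s.
With the tool pointing down it reaches from about 0.4 to 0.85 m from the base axis. Payload 4.5 kg.
Tool frame: the origin (TCP) lies midway between the tips of the shut fingers; the grasp point (between the pads) lies 19 mm behind it; z points along the fingers, y is the line along which they close (so a half turn about z gives the same grasp; the last joint's range is limited). The gripper opens to 85 mm and grips with 20 to 120 N. Pads are 22 mm wide; open, the fingers measure 114 mm over their backs; the gripper's body (76 mm by 85 mm) begins 54 mm behind the grasp point. The pads swing forward as they close: fully open they stand 13 mm farther back than shut.
Start: joints at [1.332, 0.689, -0.195, 1.565, 0.157, 0.902, -0.215], TCP at [0.168, -0.602, 0.231] pointing down, gripper open.
Joint ranges: [-3.01, 3.01], [-0.46, 2.08], [-1.47, 1.51], [0.13, 2.56], [-1, 4.14], [0.04, 2.09], [-2.66, 2.66]. Speed limits (rad/s): [2.57, 2.57, 3.14, 3.14, 3.14, 3.14, 3.14].

## Interface

Orientations are given as a rotation vector (axis times angle).
In Python, from workcell import monitor, eyes, arm gives the robot as it stands.
- The arm moves only by the tool move_arm, never from a script. Its argument "series" is a list of rows, each an object of numbers: "gripper": the closure, from 0 (fully open) to 1 (shut); "x", "y", "z": the shift along the world's x, y, z in m; "roll": the turn about the world's z in rad. In form: [{"gripper": .., "x": .., "y": .., "z": .., "roll": ..}, ...]. A call has 1 to 8 rows; each row shifts and turns the commanded pose from where the row before left it; what a row does not reach is not made up. A row lasts 1/12 s, in which the tool goes at most 41.7 mm and 7.16 degrees, less where a joint would pass 70% of its speed; a pose out of reach is approached as far as the arm can. A call is refused whole if a number of a shift passes 0.0417 or a number of a turn 0.125, either way. A call with a gripper value outside its range is refused whole. The fingers move at their own pace and stop on an object; "squeeze" is the grip in N (left out, the last holds). Time passes only in rows, so rows that do not move let the fingers close. It gives the time, the measured TCP pose, the force, the opening and the grip force at its end, in the units of the state.
- monitor.observe(): the state, without advancing time (a new reading comes with each control period).
- eyes.get_image(name): name is "scene" or "side" or "wrist"; returns a dict with "frame" (400x640x3 uint8, red, green, blue), "fx", "fy", "cx", "cy" (pixels), "R" (3x3) and "t" (3): a world point X has camera coordinates R X + t. Camera axes: x right, y down, z forward; pixel columns grow to the right and rows downward; lengths in m; the calibration is good to about 2 mm. A picture is of the moment at which its call begins. There is no depth.
- arm.hand_in(): hands the job in; it is judged then, once.
The state is a dict: "time_s": time; "joint_pos": joint angles; "joint_velocities": joint speeds; "joint_efforts": joint torques, N m; "position": TCP position; "ee_rot": TCP orientation; "force": force on the tool from outside, world axes, zero at the start; "wrist_torque": the same for the moment, N m; "gripper_width": finger opening in m; "grasp_force": force on a finger pad.
Only numpy, scipy, OpenCV 4.12 (cv2) and the standard library are available. Lean on these libraries where they do the work, as an engineer would, in place of code of your own. Each camera call takes 0.05 s, during which the arm holds its last target. There are 200 camera calls.

## Working session

There is one attempt and no reset: what is moved stays moved. The work goes in short steps, Python scripts to look and compute and a tool call to move; the robot and the scene stay as the last step left them, time stands still between calls to the robot, and variables do not carry over. Pictures are saved under pics/ and viewed, at most 14 in all, crops included, and the job is handed in when it is done.

Besides the shell and the picture viewer there is one more tool, called after "Emit:" as a command line: name --argument value ..., lists and objects as JSON in quotes. move_arm: Moves the arm, as the interface text tells. Its arguments: {"type":"object","properties":{"series":{"type":"array","items":{"type":"object","properties":{"gripper":{"type":"number"},"x":{"type":"number"},"y":{"type":"number"},"z":{"type":"number"},"roll":{"type":"number"}}}},"squeeze":{"type":"number"}},"required":["series"]}

```bash
mkdir -p pics; cat > h.py <<'E'
import numpy as np, cv2, pickle
from workcell import monitor, eyes, arm
def snap(n,f):
    d=eyes.get_image(n); cv2.imwrite('pics/'+f+'.png',cv2.cvtColor(np.array(d['frame']),cv2.COLOR_RGB2BGR)); pickle.dump({k:np.array(v) for k,v in d.items()},open('pics/'+f+'.pkl','wb')); return d
def load(f): return pickle.load(open('pics/'+f+'.pkl','rb'))
def ray(d,u,v,z):
    R=np.array(d['R']);t=np.array(d['t']);c=-R.T@t
    r=R.T@np.array([(u-d['cx'])/d['fx'],(v-d['cy'])/d['fy'],1]); return c+r*(z-c[2])/r[2]
def proj(d,X):
    p=np.array(d['R'])@np.array(X)+np.array(d['t']); return np.array([d['fx']*p[0]/p[2]+d['cx'],d['fy']*p[1]/p[2]+d['cy']])
E
python3 - <<'E'
from h import *
for n in ('scene','side','wrist'):
    d=snap(n,n+'0'); print(n,d['fx'],-np.array(d['R']).T@np.array(d['t']),np.array(d['R'])[2])
print(monitor.observe())
E
```

```text
scene 482.4741920632593 [ 1.30171349 -0.54131482  1.18606534] [-0.55091116  0.37987218 -0.74309759]
side 392.9305965198651 [0.37688787 0.8929323  0.94236431] [ 0.13006407 -0.73616514 -0.66418688]
wrist 294.0835982582617 [ 0.24424382 -0.58088066  0.37360067] [-0.29522077 -0.08028721 -0.95204971]
{'time_s': 0.15, 'joint_pos': array([ 1.33181287,  0.68982869, -0.19454027,  1.56608161,  0.15729459,
        0.90247139, -0.21509291]), 'joint_velocities': array([ 0.00043182, -0.00113005, -0.00015591, -0.00405324, -0.00053265,
        0.00080132,  0.00142733]), 'joint_efforts': array([-1.59242965e-03, -5.39937294e+01, -1.26846179e+00, -1.58718538e+01,
        9.27060144e-03,  6.44262458e-03, -3.56489204e-05]), 'position': array([ 0.16822964, -0.60143654,  0.23065153]), 'ee_rot': array([-3.11104023e+00, -4.27091713e-01,  4.25991824e-04]), 'force': array([-0.1221987 , -0.29998706, -0.31884551]), 'wrist_torque': array([-0.01081865, -0.01050516,  0.03182212]), 'grasp_force': 0.0, 'gripper_width': 0.08558167889656101}
```

View pics/scene0.png

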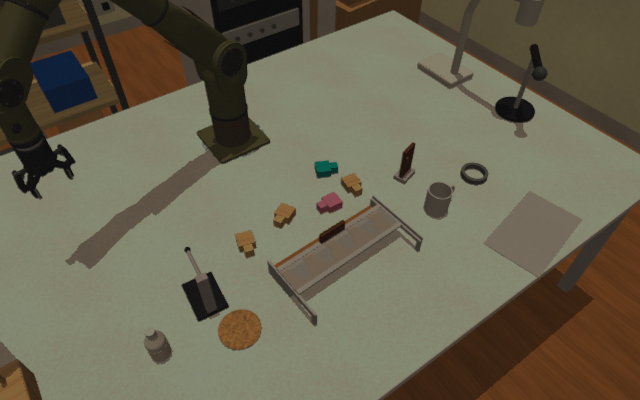

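View pics/side0.png

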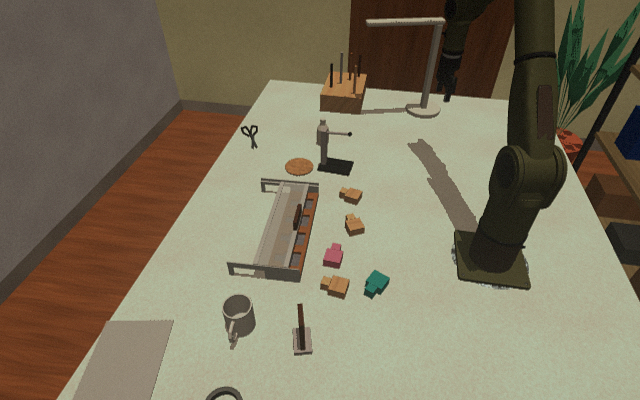

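```bash
python3 - <<'E'
from h import *
a=cv2.imread('pics/scene0.png')[130:330,170:490]; cv2.imwrite('pics/c1.png',cv2.resize(a,(800,500),interpolation=cv2.INTER_CUBIC))
b=cv2.imread('pics/side0.png')[110:360,200:400]; cv2.imwrite('pics/c2.png',cv2.resize(b,(480,600),interpolation=cv2.INTER_CUBIC))
E
```

```text
(no output)
```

View pics/c1.png

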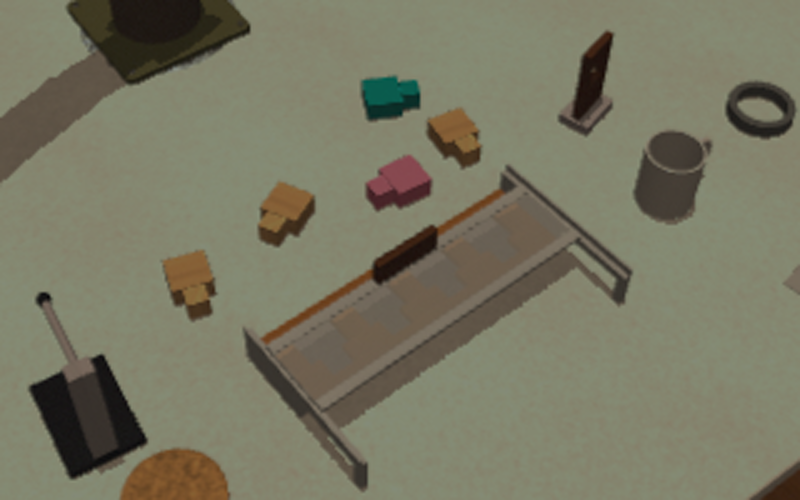

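View pics/c2.png

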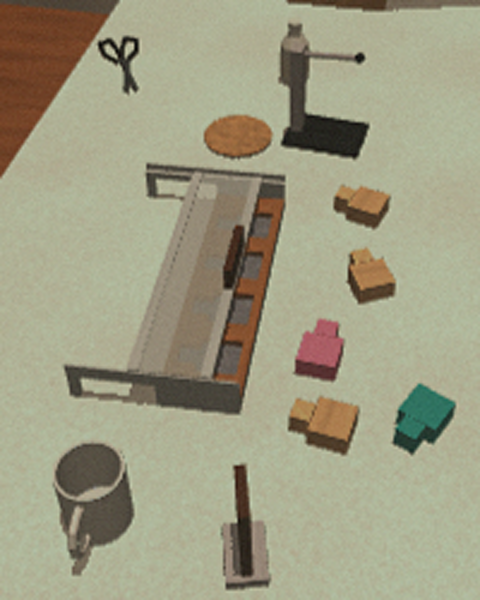

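```bash
cat > fit.py <<'E'
from h import *
from scipy.optimize import least_squares, minimize
S=load('scene0');D=load('side0')
def c1(U,V): return S,np.array([170+(U+.5)/2.5-.5,130+(V+.5)/2.5-.5])
def c2(U,V): return D,np.array([200+(U+.5)/2.4-.5,110+(V+.5)/2.4-.5])
def T(p,X): c,s=np.cos(p[2]),np.sin(p[2]); return np.array([p[0]+c*X[0]-s*X[1],p[1]+s*X[0]+c*X[1],X[2]])
def fit(obs,p0):
    f=lambda p:np.concatenate([proj(d,T(p,X))-uv for X,(d,uv) in obs])
    r=least_squares(f,p0,loss='soft_l1'); print(np.round(r.x,4)); print(np.round(r.fun.reshape(-1,2),1).tolist()); return r.x
def sil(cam,p,boxes):
    m=np.zeros((400,640),np.uint8)
    for x0,x1,y0,y1,z0,z1 in boxes:
        P=[proj(cam,T(p,(x,y,z))) for x in(x0,x1) for y in(y0,y1) for z in(z0,z1)]
        h=cv2.convexHull(np.array(P,np.float32)); cv2.fillPoly(m,[np.round(h*256).astype(np.int32)],255,cv2.LINE_AA,8)
    return m/255.
FORM=[(-.038,.012,-.026,.026,0,.03),(.012,.038,-.014,.014,0,.03)]
E
python3 - <<'E'
from fit import *
ca=fit([((-.052,-.202,.05),c1(247,328)),((.162,-.202,.05),c1(366,464)),((-.052,.202,.05),c1(507,166)),((.162,.202,.05),c1(630,270)),
 ((-.052,.202,.05),c2(242,383)),((.162,.202,.05),c2(65,367)),((-.052,-.202,.05),c2(285,178)),((.162,-.202,.05),c2(147,164))],[.55,-.1,0])
st=fit([((-.065,-.045,.012),c1(30,388)),((-.065,.045,.012),c1(104,355)),((.065,.045,.012),c1(146,437)),((-.05,0,.163),c1(43,298)),((-.05,0,.163),c2(361,58)),((-.065,.045,.012),c2(357,155))],[.55,-.5,0])
pr=fit([((-.023,-.035,.016),c1(559,108)),((.023,-.035,.016),c1(588,126)),((.023,.035,.016),c1(612,96)),((-.023,.035,.016),c2(269,578)),((.023,.035,.016),c2(226,581)),((.023,-.035,.016),c2(224,522)),((-.023,-.035,.016),c2(265,520))],[.45,.2,0])
def segs(cam):
    h=cv2.cvtColor(cam['frame'],cv2.COLOR_RGB2HSV); m=((h[...,0]>8)&(h[...,0]<22)&(h[...,1]>90)&(h[...,2]>60)).astype(np.uint8)
    return cv2.connectedComponents(m)[1]
LS,LD=segs(S),segs(D)
for us,ud in (((352,183),(336,287)),((285,213),(355,224)),((246,240),(350,195))):
    ms=(LS==LS[us[1],us[0]])*1.; md=(LD==LD[ud[1],ud[0]])*1.
    f=lambda p:sum(np.abs(sil(c,p,FORM)-m).sum() for c,m in((S,ms),(D,md)))
    x,y=ray(S,*us,.02)[:2]; best=None
    for a in np.arange(-3,3.2,.4):
        r=minimize(f,[x,y,a],method='Nelder-Mead',options=dict(initial_simplex=[[x,y,a],[x+.02,y,a],[x,y+.02,a],[x,y,a+.3]]))
        if best is None or r.fun<best.fun: best=r
    print('form',ms.sum(),md.sum(),np.round(best.x,4),best.fun)
h=cv2.cvtColor(S['frame'],cv2.COLOR_RGB2HSV)
# window handle: fit offset along case x
for w in (0,.01,.02,.03,.05): print(w,[np.round(proj(c,T(ca,(-.045+w,y,.092))),1).tolist() for c in(S,D) for y in(-.045,.045)])
print('seen',c1(375,265)[1],c1(436,230)[1],c2(240,228)[1],c2(232,258)[1])
E
```

```text
[0.6263 0.0024 0.0575]
[[-1.0, 1.2], [-1.6, 0.3], [-0.5, 0.0], [0.2, 0.5], [-0.7, 3.1], [0.6, 2.3], [-0.1, 1.1], [-0.3, 2.1]]
[ 0.5523 -0.3908 -0.0928]
[[-0.7, -1.2], [-0.5, -1.4], [0.4, 0.5], [0.5, 0.6], [-0.8, 0.1], [0.1, -0.5]]
[0.5161 0.3843 0.276 ]
[[-0.9, 1.5], [-0.9, 0.3], [0.3, 1.0], [0.4, 0.5], [-0.1, 0.9], [-0.3, 0.4], [0.1, -0.2]]
form 316.0 467.0 [ 0.4635  0.2    -0.1336] 183.16470588235293
form 369.0 312.0 [ 0.4406 -0.0601 -1.1176] 152.45098039215688
form 387.0 277.0 [ 0.4708 -0.2098 -0.2969] 146.78431372549016
0 [[312.4, 227.2], [336.1, 212.4], [309.9, 204.5], [305.6, 223.7]]
0.01 [[314.5, 229.4], [338.3, 214.4], [306.9, 204.3], [302.4, 223.4]]
0.02 [[316.7, 231.5], [340.5, 216.5], [303.8, 204.0], [299.2, 223.1]]
0.03 [[318.9, 233.6], [342.7, 218.5], [300.8, 203.7], [296.1, 222.8]]
0.05 [[323.3, 238.0], [347.2, 222.6], [294.8, 203.2], [289.7, 222.2]]
seen [319.7 235.7] [344.1 221.7] [299.70833333 204.70833333] [296.375      217.20833333]
```

Emit:
move_arm --series '[{"gripper": 0,"x": 0.019,"y": 0.033,"z": 0.01,"roll": -0.018},{"gripper": 0,"x": 0.019,"y": 0.033,"z": 0.01,"roll": -0.018},{"gripper": 0,"x": 0.019,"y": 0.033,"z": 0.01,"roll": -0.018},{"gripper": 0,"x": 0.019,"y": 0.033,"z": 0.01,"roll": -0.018},{"gripper": 0,"x": 0.019,"y": 0.033,"z": 0.01,"roll": -0.018},{"gripper": 0,"x": 0.019,"y": 0.033,"z": 0.01,"roll": -0.018},{"gripper": 0,"x": 0.019,"y": 0.033,"z": 0.01,"roll": -0.018},{"gripper": 0,"x": 0.019,"y": 0.033,"z": 0.01,"roll": -0.018}]' --squeeze 40

```text
time_s: 0.82
position: [0.3208, -0.3361, 0.3117]
ee_rot: [-3.135, -0.201, 0.0]
force: [0.5, -0.4, -0.0]
gripper_width: 0.0855
grasp_force: 0.0
```

Emit:
move_arm --series '[{"gripper": 1,"x": 0.02,"y": 0.033,"z": 0.005,"roll": -0.018},{"gripper": 1,"x": 0.02,"y": 0.033,"z": 0.005,"roll": -0.018},{"gripper": 1,"x": 0.02,"y": 0.033,"z": 0.005,"roll": -0.018},{"gripper": 1,"x": 0.02,"y": 0.033,"z": 0.005,"roll": -0.018},{"gripper": 1,"x": 0,"y": 0.01,"z": 0,"roll": 0},{"gripper": 1,"x": 0,"y": 0,"z": 0,"roll": 0},{"gripper": 1},{"gripper": 1}]'

```text
validation failed for argument at $.se...
```

```bash
python3 -c "
from h import *
snap('wrist','w1');print(monitor.observe()['position'])"
```

```text
[ 0.32692906 -0.32858627  0.31352289]
```

Emit:
move_arm --series '[{"gripper": 1,"y": 0.03},{"gripper": 1,"y": 0.03},{"gripper": 1,"y": 0.03},{"gripper": 1,"y": 0.03},{"gripper": 1,"y": 0.03},{"gripper": 1,"y": 0.03},{"gripper": 1},{"gripper": 1}]'

```text
validation failed for argument at $.se...
```

```bash
python3 -c "
from h import *
snap('wrist','w2');print(monitor.observe())
cv2.imwrite('pics/w12.png',np.vstack([cv2.imread('pics/w1.png'),cv2.imread('pics/w2.png')])[:, :][::1])
a=cv2.imread('pics/w12.png');cv2.imwrite('pics/w12.png',cv2.resize(a,(480,600)))"
```

```text
{'time_s': 0.9167, 'joint_pos': array([ 0.83138854,  0.37054569, -0.18797226,  1.91496005,  0.08462143,
        0.86114388, -0.82965843]), 'joint_velocities': array([ 0.0768992 ,  0.0396653 ,  0.09472921, -0.015209  ,  0.05226575,
       -0.01672281,  0.07243979]), 'joint_efforts': array([ -1.18789013, -38.40543151,  -0.99950675, -15.02167761,
        -0.20781838,   0.22540945,  -0.62976312]), 'position': array([ 0.32516285, -0.33218278,  0.31285045]), 'ee_rot': array([-3.13297369, -0.22009166, -0.00684666]), 'force': array([ 0.53989495, -0.45758435,  0.55213204]), 'wrist_torque': array([-0.02975628, -0.02924145,  0.0180697 ]), 'grasp_force': 0.0, 'gripper_width': 0.08551808448316671}
```

View pics/w12.png

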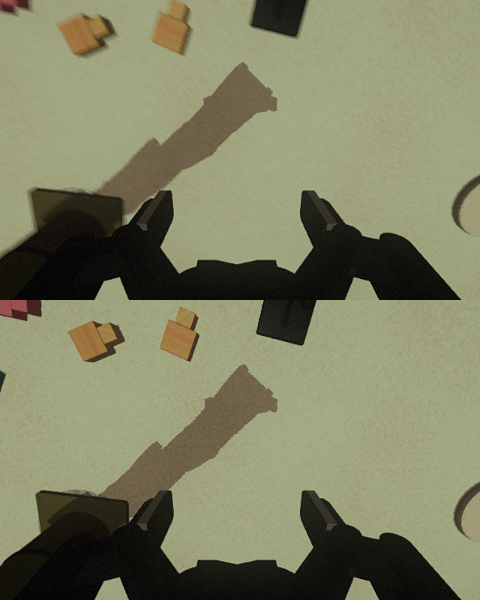

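Emit:
move_arm --series '[{"gripper": 1,"x": 0.008,"y": 0.033,"z": 0.005,"roll": -0.009},{"gripper": 1,"x": 0.008,"y": 0.033,"z": 0.005,"roll": -0.009},{"gripper": 1,"x": 0.008,"y": 0.033,"z": 0.005,"roll": -0.009},{"gripper": 1,"x": 0.008,"y": 0.033,"z": 0.005,"roll": -0.009},{"gripper": 1,"x": 0.008,"y": 0.033,"z": 0.005,"roll": -0.009},{"gripper": 1,"x": 0.008,"y": 0.033,"z": 0.005,"roll": -0.009},{"gripper": 1,"x": 0.008,"y": 0.033,"z": 0.005,"roll": -0.009},{"gripper": 1,"x": 0.008,"y": 0.033,"z": 0.005,"roll": -0.009}]'

```text
time_s: 1.58
position: [0.3843, -0.0727, 0.3515]
ee_rot: [3.14, 0.088, -0.0]
force: [0.6, 0.5, -0.7]
gripper_width: 0.0002
grasp_force: 0.0
```

Emit:
move_arm --series '[{"gripper": 1,"x": 0.008,"y": 0.033,"z": 0.005,"roll": 0},{"gripper": 1,"x": 0.008,"y": 0.033,"z": 0.005,"roll": 0},{"gripper": 1,"x": 0,"y": 0,"z": 0,"roll": 0},{"gripper": 1,"x": 0,"y": 0,"z": 0,"roll": 0},{"gripper": 1,"x": 0,"y": 0,"z": 0,"roll": 0}]'

```text
time_s: 2.0
position: [0.4, -0.0088, 0.361]
ee_rot: [3.14, 0.089, -0.002]
force: [0.3, -0.5, 0.7]
gripper_width: -0.0001
grasp_force: 0.0
```

```bash
python3 -c "
from h import *
snap('wrist','w3');s=monitor.observe();print(s['position'],s['ee_rot'],s['gripper_width'])"
```

```text
[ 0.39990545 -0.00934357  0.36091051] [ 3.13955851e+00  8.59720962e-02 -2.03590702e-03] 0.00010709635458471994
```

View pics/w3.png

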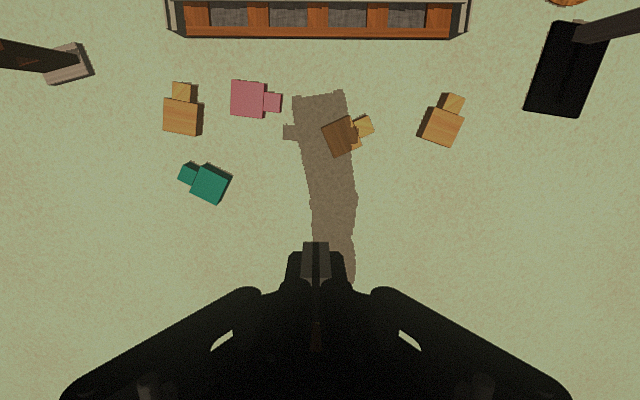

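```bash
cat >> fit.py <<'E'
def fitform(cam,us,p0,boxes=FORM,dbg=False):
    h=cv2.cvtColor(cam['frame'],cv2.COLOR_RGB2HSV).astype(int); m=((h[...,0]>8)&(h[...,0]<24)&(h[...,1]>115)&(h[...,2]>35)).astype(np.uint8)
    u0,v0=us; w=np.zeros_like(m); w[max(0,v0-40):v0+40,u0-45:u0+45]=1; m=m*w
    m=cv2.morphologyEx(m,cv2.MORPH_CLOSE,np.ones((3,3)))
    n,L,st,_=cv2.connectedComponentsWithStats(m); k=L[v0,u0]; mm=(L==k)*1.
    best=None
    for da in (-.3,0,.3,1.57,3.14,-1.57):
        x,y,a=p0[0],p0[1],p0[2]+da
        r=minimize(lambda p:np.abs(sil(cam,p,boxes)-mm).sum(),[x,y,a],method='Nelder-Mead',options=dict(initial_simplex=[[x,y,a],[x+.015,y,a],[x,y+.015,a],[x,y,a+.2]]))
        if best is None or r.fun<best.fun: best=r
    print('form',int(mm.sum()),np.round(best.x,4),round(best.fun,1)); return best.x
E
python3 - <<'E'
from fit import *
W=load('w3')
for u,us,ud,p in (((180,115),(352,183),(336,287),(.4635,.2,-.13)),((340,137),(285,213),(355,224),(.44,-.06,-1.12)),((440,127),(246,240),(350,195),(.47,-.21,-.3))):
    fitform(W,u,p); fitform(S,us,p); fitform(D,ud,p)
h=cv2.cvtColor(W['frame'],cv2.COLOR_RGB2HSV); print(h[150,340],h[127,440],h[140,350],h[120,365],h[170,330],h[200,500])
E
```

```text
form 1738 [ 0.4615  0.2034 -0.1182] 197.8
form 308 [ 0.4616  0.2051 -0.2756] 87.5
form 449 [0.4633 0.2021 0.0445] 107.6
form 1383 [ 0.4391 -0.0598 -1.0865] 135.2
form 353 [ 0.44   -0.0597 -0.9142] 88.5
form 304 [ 0.4405 -0.0638 -1.2091] 75.3
form 1692 [ 0.4688 -0.2088 -0.2416] 155.0
form 362 [ 0.4689 -0.2086 -0.3394] 90.2
form 258 [ 0.4686 -0.2114 -0.1583] 78.9
[ 16 153 102] [ 18 148 159] [ 15 142  99] [ 21 143 161] [ 21  82 112] [ 38  52 172]
```

Emit:
move_arm --series '[{"gripper": 1,"x": 0.02,"y": 0.001,"z": -0.035,"roll": 0},{"gripper": 1,"x": 0.02,"y": 0.001,"z": -0.035,"roll": 0},{"gripper": 1,"x": 0.02,"y": 0.001,"z": -0.035,"roll": 0},{"gripper": 1,"x": 0.02,"y": 0.001,"z": -0.035,"roll": 0},{"gripper": 1,"x": 0.02,"y": 0.001,"z": -0.035,"roll": 0},{"gripper": 1,"x": 0.02,"y": 0.001,"z": -0.035,"roll": 0},{"gripper": 1,"x": 0.02,"y": 0.001,"z": -0.035,"roll": 0},{"gripper": 1,"x": 0.02,"y": 0.001,"z": -0.035,"roll": 0}]'

```text
time_s: 2.72
position: [0.5608, -0.0024, 0.079]
ee_rot: [3.139, 0.085, -0.002]
force: [-0.1, 0.8, 2.0]
gripper_width: 0.0002
grasp_force: 0.0
```

Emit:
move_arm --series '[{"gripper": 1,"x": 0,"y": 0,"z": -0.005,"roll": 0},{"gripper": 1,"x": 0.005,"y": 0,"z": 0,"roll": 0},{"gripper": 1,"x": 0.01,"y": 0,"z": 0,"roll": 0},{"gripper": 1,"x": 0.01,"y": 0,"z": 0,"roll": 0},{"gripper": 1,"x": 0.01,"y": 0,"z": 0,"roll": 0},{"gripper": 1,"x": 0.01,"y": 0,"z": 0,"roll": 0},{"gripper": 1,"x": 0.01,"y": 0,"z": 0,"roll": 0},{"gripper": 1,"x": 0.01,"y": 0,"z": 0,"roll": 0}]'

```text
time_s: 3.38
position: [0.6246, -0.0007, 0.0785]
ee_rot: [3.14, 0.088, -0.001]
force: [-2.5, 1.0, -0.4]
gripper_width: -0.0002
grasp_force: 1.1
```

Emit:
move_arm --series '[{"gripper": 1,"x": 0.008,"y": 0,"z": 0,"roll": 0},{"gripper": 1,"x": 0.008,"y": 0,"z": 0,"roll": 0},{"gripper": 1,"x": 0.008,"y": 0,"z": 0,"roll": 0},{"gripper": 1,"x": 0.006,"y": 0,"z": 0,"roll": 0},{"gripper": 1,"x": 0,"y": 0,"z": 0,"roll": 0},{"gripper": 1,"x": 0,"y": 0,"z": 0,"roll": 0}]'

```text
time_s: 3.88
position: [0.656, -0.001, 0.0776]
ee_rot: [3.14, 0.087, 0.003]
force: [0.4, 0.3, 0.7]
gripper_width: -0.0
grasp_force: 0.0
```

Emit:
move_arm --series '[{"gripper": 1,"x": 0.005,"y": 0,"z": 0,"roll": 0},{"gripper": 1,"x": 0.005,"y": 0,"z": 0,"roll": 0},{"gripper": 1,"x": 0.002,"y": 0,"z": 0,"roll": 0}]'

```text
time_s: 4.13
position: [0.6679, -0.0004, 0.0766]
ee_rot: [3.14, 0.089, 0.001]
force: [-2.1, -1.4, 1.4]
gripper_width: -0.0001
grasp_force: 0.8
```

Emit:
move_arm --series '[{"gripper": 1,"x": 0.003,"y": 0,"z": 0,"roll": 0},{"gripper": 1,"x": 0.002,"y": 0,"z": 0,"roll": 0}]'

```text
time_s: 4.3
position: [0.6698, -0.0004, 0.0759]
ee_rot: [3.139, 0.089, -0.01]
force: [-9.9, -0.6, 7.4]
gripper_width: 0.0
grasp_force: 5.1
```

Emit:
move_arm --series '[{"gripper": 1,"x": 0.003,"y": 0,"z": 0,"roll": 0},{"gripper": 1,"x": 0.002,"y": 0,"z": 0,"roll": 0}]'

```text
time_s: 4.47
position: [0.6698, -0.0005, 0.0754]
ee_rot: [3.138, 0.089, -0.027]
force: [-20.7, -0.4, 13.5]
gripper_width: 0.0003
grasp_force: 10.2
```

```bash
python3 -c "
from h import *
snap('scene','s2');s=monitor.observe();print(s['position'],s['force'])
cv2.imwrite('pics/s2c.png',cv2.resize(cv2.imread('pics/s2.png')[170:330,220:460],(720,480)))"
```

```text
[ 6.69732961e-01 -5.41387703e-04  7.53038074e-02] [-16.0016075   -1.72901871  12.90486854]
```

View pics/s2c.png

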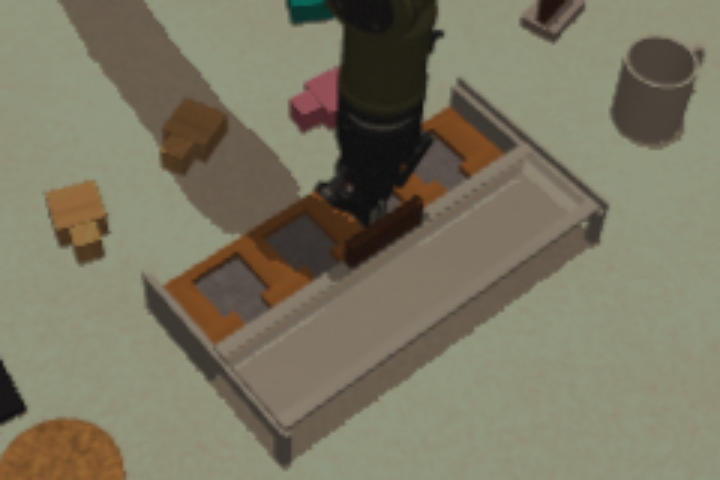

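Emit:
move_arm --series '[{"gripper": 1,"x": -0.02,"y": 0,"z": 0.005,"roll": 0},{"gripper": 1,"x": -0.025,"y": 0,"z": 0.04,"roll": 0},{"gripper": 1,"x": -0.025,"y": 0,"z": 0.04,"roll": 0},{"gripper": 1,"x": -0.025,"y": 0,"z": 0.04,"roll": 0},{"gripper": 1,"x": -0.025,"y": 0,"z": 0.04,"roll": 0},{"gripper": 1,"x": -0.025,"y": 0,"z": 0.04,"roll": 0},{"gripper": 1,"x": -0.025,"y": 0,"z": 0.04,"roll": 0},{"gripper": 1,"x": -0.025,"y": 0,"z": 0.04,"roll": 0}]'

```text
time_s: 5.18
position: [0.5022, 0.0003, 0.3305]
ee_rot: [-3.14, -0.09, -0.002]
force: [0.9, -1.0, 1.5]
gripper_width: 0.0003
grasp_force: 0.0
```

Emit:
move_arm --series '[{"gripper": 1,"x": 0,"y": 0,"z": 0,"roll": 0},{"gripper": 1,"x": 0,"y": 0,"z": 0,"roll": 0},{"gripper": 1,"x": 0,"y": 0,"z": 0,"roll": 0},{"gripper": 1,"x": 0,"y": 0,"z": 0,"roll": 0}]'

```text
time_s: 5.52
position: [0.503, 0.0, 0.3275]
ee_rot: [-3.14, -0.089, 0.002]
force: [-0.5, 0.2, -0.5]
gripper_width: -0.0001
grasp_force: 0.0
```

```bash
python3 -c "
from h import *
snap('wrist','w4');s=monitor.observe();print(s['position'],s['ee_rot'])
d=load('w4')
a=cv2.imread('pics/w4.png');cv2.imwrite('pics/w4c.png',cv2.resize(a[0:240,120:540],(800,457),interpolation=cv2.INTER_CUBIC))"
```

```text
[5.02860408e-01 3.30712996e-05 3.27255990e-01] [-3.14025999 -0.0892431   0.00356796]
```

View pics/w4c.png

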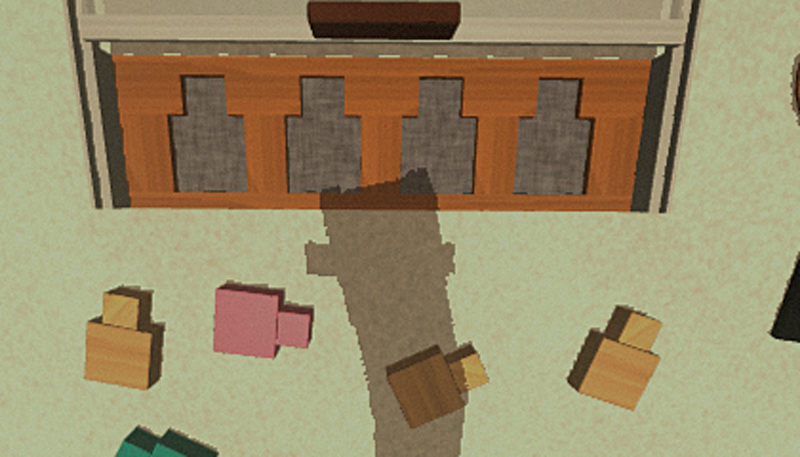

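```bash
python3 - <<'E'
from fit import *
W=load('w4'); k=800/420
def c(U,V): return W,np.array([120+(U+.5)/k-.5,(V+.5)/k-.5])
P=[]
for i,(a,b,n0,n1,v,w) in {3:(174,247,183,225,192.5,76),2:(286,361,301,344,192.5,77),1:(402,475,418,461,193,77),0:(513,588,538,580,194,79)}.items():
    y=-.129+.086*i
    P+=[((-.04,y+.028,.02),c(a,v)),((-.04,y-.028,.02),c(b,v)),((.04,y+.016,.02),c(n0,w)),((.04,y-.016,.02),c(n1,w))]
fit(P,[.626,0,.057])
fit([((-.052,.202,.05),c(97,207)),((-.052,-.202,.05),c(665,212)),((.015+.0,-.202,.05),c(665,212))][:2],[.626,0,.057])
F=lambda q,p:fit([(X+(.03,),c(*u)) for X,u in zip([(-.038,.026),(.012,.026),(.012,-.026),(-.038,-.026),(.012,.014),(.038,.014),(.038,-.014),(.012,-.014)],q) if u],p)
F([(85,380),(89,319),(155,332),(147,388),None,(105,287),(139,294),(136,330)],[.46,.2,-.12])
F([(388,373),(436,345),(465,402),(413,427),None,(472,345),(488,373),(465,390)][0:0] or [(388,373),(436,345),(465,402),(413,427),None,(472,345),(488,373),(465,390)],[.44,-.06,-1.1])
F([(579,391),(605,337),(659,357),(634,409),None,(624,307),(661,322),(651,352)],[.47,-.21,-.3])
for u,p in (((110+8,190),(.4615,.203,-.12)),): pass
E
```

```text
[0.6266 0.0007 0.0526]
[[0.3, 0.2], [0.6, 0.4], [-1.7, -0.3], [-0.4, -0.2], [0.7, 0.5], [-0.1, 0.6], [-0.8, -0.5], [-0.0, -0.4], [-1.0, 0.5], [-0.7, 0.7], [0.6, -0.2], [1.4, -0.0], [-0.0, 0.3], [-0.9, 0.4], [0.4, -0.9], [1.7, -0.8]]
[6.278e-01 3.000e-04 4.890e-02]
[[1.3, -0.1], [-1.3, -0.1]]
[ 0.4633  0.2022 -0.1382]
[[-0.0, -1.4], [-0.8, -0.2], [-1.1, -0.5], [0.7, 0.5], [-0.4, 1.4], [0.6, 1.3], [1.0, -0.9]]
[ 0.4433 -0.0588 -1.017 ]
[[-2.2, 1.0], [1.2, 1.0], [0.5, -1.0], [-0.2, -0.3], [0.9, -0.1], [0.1, 0.4], [-2.8, -1.0]]
[ 0.47   -0.2088 -0.2498]
[[-1.0, 0.7], [-1.3, -0.3], [1.1, -0.9], [0.1, 0.6], [3.3, 1.8], [0.7, -0.5], [-1.7, -0.5]]
```

Emit:
move_arm --series '[{"gripper": 0,"x": -0.005,"y": -0.026,"z": -0.028,"roll": -0.038},{"gripper": 0,"x": -0.005,"y": -0.026,"z": -0.028,"roll": -0.038},{"gripper": 0,"x": -0.005,"y": -0.026,"z": -0.028,"roll": -0.038},{"gripper": 0,"x": -0.005,"y": -0.026,"z": -0.028,"roll": -0.038},{"gripper": 0,"x": -0.005,"y": -0.026,"z": -0.028,"roll": -0.038},{"gripper": 0,"x": -0.005,"y": -0.026,"z": -0.028,"roll": -0.038},{"gripper": 0,"x": -0.005,"y": -0.026,"z": -0.028,"roll": -0.038},{"gripper": 0,"x": -0.005,"y": -0.026,"z": -0.028,"roll": -0.038}]'

```text
time_s: 6.23
position: [0.4623, -0.2088, 0.102]
ee_rot: [-3.117, 0.389, 0.003]
force: [1.0, -0.3, 0.0]
gripper_width: 0.0853
grasp_force: 0.0
```

Emit:
move_arm --series '[{"gripper": 0,"x": 0,"y": 0,"z": 0,"roll": 0},{"gripper": 0,"x": 0,"y": 0,"z": 0,"roll": 0},{"gripper": 0,"x": 0,"y": 0,"z": 0,"roll": 0}]'

```text
time_s: 6.48
position: [0.4631, -0.207, 0.1039]
ee_rot: [-3.117, 0.386, 0.001]
force: [0.3, 0.3, 1.9]
gripper_width: 0.0857
grasp_force: 0.0
```

```bash
python3 -c "
from fit import *
d=snap('wrist','w5');d=load('w5');s=monitor.observe();print(s['position'],s['ee_rot'])
p=(.469,-.209,-.245)
im=cv2.imread('pics/w5.png')
for X in [(-.038,.026),(.012,.026),(.012,-.026),(-.038,-.026),(.038,.014),(.038,-.014)]:
  q=proj(d,T(p,X+(.03,)));cv2.circle(im,tuple(int(round(v)) for v in q),3,(0,0,255),1)
cv2.imwrite('pics/w5o.png',im)
"
```

```text
[ 0.46377052 -0.20663145  0.10460321] [-3.11696127e+00  3.84004796e-01 -9.48148662e-04]
```

View pics/w5o.png

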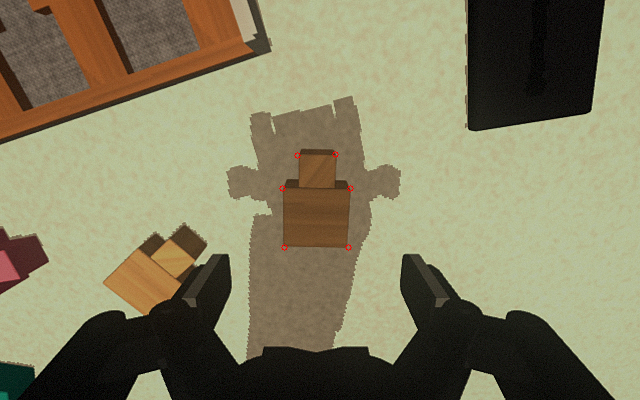

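Emit:
move_arm --series '[{"gripper": 0,"x": 0,"y": 0,"z": -0.03,"roll": 0},{"gripper": 0,"x": 0,"y": 0,"z": -0.03,"roll": 0},{"gripper": 0,"x": 0,"y": 0,"z": -0.025,"roll": 0},{"gripper": 0,"x": 0,"y": 0,"z": -0.01,"roll": 0},{"gripper": 0,"x": 0,"y": 0,"z": -0.002,"roll": 0},{"gripper": 0,"x": 0,"y": 0,"z": 0,"roll": 0}]' --squeeze 30

```text
time_s: 7.03
position: [0.4635, -0.2071, 0.0081]
ee_rot: [-3.118, 0.385, -0.001]
force: [0.1, 1.0, 0.7]
gripper_width: 0.085
grasp_force: 0.0
```

Emit:
move_arm --series '[{"gripper": 1,"x": 0,"y": 0,"z": 0,"roll": 0},{"gripper": 1,"x": 0,"y": 0,"z": 0,"roll": 0},{"gripper": 1,"x": 0,"y": 0,"z": 0,"roll": 0},{"gripper": 1,"x": 0,"y": 0,"z": 0,"roll": 0},{"gripper": 1,"x": 0,"y": 0,"z": 0,"roll": 0},{"gripper": 1,"x": 0,"y": 0,"z": 0,"roll": 0},{"gripper": 1,"x": 0,"y": 0,"z": 0,"roll": 0}]'

```text
time_s: 7.62
position: [0.4637, -0.2082, 0.0091]
ee_rot: [3.117, -0.388, 0.004]
force: [-0.8, 1.3, 6.8]
gripper_width: 0.0512
grasp_force: 30.6
```

```bash
python3 -c "
from fit import *
s=monitor.observe();print(s['position'],s['ee_rot'],s['gripper_width'],s['force'])
for i in range(4): print(i,T((.6266,.001,.054),(0-.006,-.129+.086*i,0)))"
```

```text
[ 0.46370097 -0.20823425  0.00907242] [ 3.11703617 -0.38808684  0.00391012] 0.05120360492567283 [-0.82677247  1.279357    6.7744748 ]
0 [ 0.62757136 -0.12813581  0.        ]
1 [ 0.62292962 -0.04226116  0.        ]
2 [0.61828787 0.04361348 0.        ]
3 [0.61364613 0.12948812 0.        ]
```

Emit:
move_arm --series '[{"gripper": 1,"x": 0,"y": 0,"z": 0.035,"roll": 0},{"gripper": 1,"x": 0,"y": 0,"z": 0.035,"roll": 0},{"gripper": 1,"x": 0.027,"y": 0.013,"z": 0.005,"roll": 0.05},{"gripper": 1,"x": 0.027,"y": 0.013,"z": 0,"roll": 0.05},{"gripper": 1,"x": 0.027,"y": 0.013,"z": 0,"roll": 0.05},{"gripper": 1,"x": 0.027,"y": 0.013,"z": 0,"roll": 0.05},{"gripper": 1,"x": 0.027,"y": 0.013,"z": 0,"roll": 0.05},{"gripper": 1,"x": 0.027,"y": 0.013,"z": 0,"roll": 0.05}]'

```text
time_s: 8.28
position: [0.6259, -0.1294, 0.0836]
ee_rot: [3.14, 0.086, 0.001]
force: [0.2, 0.5, -1.5]
gripper_width: 0.0512
grasp_force: 32.9
```

Emit:
move_arm --series '[{"gripper": 1,"x": 0,"y": 0,"z": 0,"roll": 0},{"gripper": 1,"x": 0,"y": 0,"z": 0,"roll": 0},{"gripper": 1,"x": 0,"y": 0,"z": 0,"roll": 0},{"gripper": 1,"x": 0,"y": 0,"z": 0,"roll": 0}]'

```text
time_s: 8.62
position: [0.6232, -0.1314, 0.0827]
ee_rot: [3.139, 0.08, -0.003]
force: [0.4, 1.2, -0.8]
gripper_width: 0.0512
grasp_force: 32.8
```

```bash
cat > chk.py <<'E'
from fit import *
import sys
# where is held form: overlay predicted (tcp+.006) and pocket
name,i=sys.argv[1],int(sys.argv[2]); d=snap('wrist',name); d=load(name); s=monitor.observe(); p=s['position']; e=s['ee_rot']
psi=2*np.arctan2(e[1],e[0]); psi=(psi+np.pi/2)%np.pi-np.pi/2; zu=p[2]-float(sys.argv[3])
print(np.round(p,4),'psi',round(psi,4),s['gripper_width'],np.round(s['force'],1)); q=T((.6266,.001,.054),(-.006,-.129+.086*i,0)); print('to go',np.round(q[:2]-p[:2],4),round(.054-psi,4))
im=cv2.imread('pics/%s.png'%name); f=T((p[0],p[1],psi),(.006,0,0)); fp=(f[0],f[1],psi); cp=(.6266,.001,.054)
S2=3
im=cv2.resize(im,None,fx=S2,fy=S2,interpolation=cv2.INTER_CUBIC)
def pl(pp,X,z,col):
    P=np.array([(proj(d,T(pp,(a,b,z)))+.5)*S2-.5 for a,b in X]); cv2.polylines(im,[np.round(P).astype(int)],True,col,1); return P
O=lambda c:[(-.038-c,.026+c),(.012+c,.026+c),(.012+c,.014+c),(.038+c,.014+c),(.038+c,-.014-c),(.012+c,-.014-c),(.012+c,-.026-c),(-.038-c,-.026-c)]
P=pl(fp,O(0),zu+.03,(0,0,255)); Q=pl(cp,[(a,b-.129+.086*i) for a,b in O(.002)],.02,(255,0,0))
A=np.vstack([P,Q]); c=((A.min(0)+A.max(0))/2).astype(int); x0=max(0,c[0]-260); y0=max(0,c[1]-230)
cv2.imwrite('pics/%so.png'%name,im[y0:y0+460,x0:x0+520]); print('crop',x0,y0)
E
python3 chk.py w6 0 .009
```

```text
[ 0.6234 -0.1314  0.0827] psi 0.051 0.0512284192339736 [-0.2  0.3 -1.1]
to go [0.0042 0.0032] 0.003
crop 684 492
```

View pics/w6o.png

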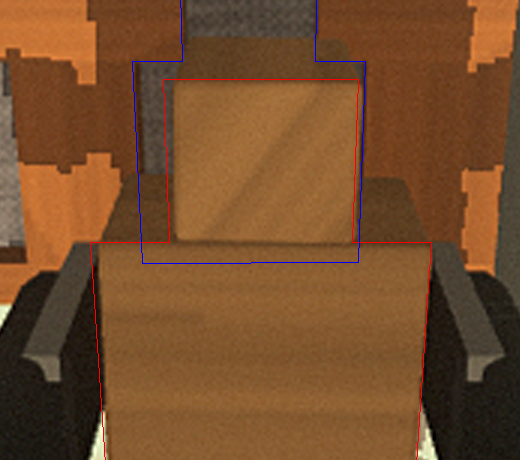

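Emit:
move_arm --series '[{"gripper": 1,"x": 0.004,"y": 0.003,"z": 0,"roll": 0.003},{"gripper": 1,"x": 0,"y": 0,"z": -0.02,"roll": 0},{"gripper": 1,"x": 0,"y": 0,"z": -0.02,"roll": 0},{"gripper": 1,"x": 0,"y": 0,"z": -0.008,"roll": 0},{"gripper": 1,"x": 0,"y": 0,"z": 0,"roll": 0},{"gripper": 1,"x": 0,"y": 0,"z": 0,"roll": 0}]'

```text
time_s: 9.17
position: [0.6286, -0.127, 0.0346]
ee_rot: [3.14, 0.087, -0.001]
force: [0.1, -1.0, -1.1]
gripper_width: 0.0514
grasp_force: 32.8
```

```bash
python3 chk.py w7 0 .009
```

```text
[ 0.6293 -0.1271  0.0353] psi 0.0556 0.051396572772099886 [-0.3 -0.2 -0.3]
to go [-0.0017 -0.0011] -0.0016
crop 684 526
```

Emit:
move_arm --series '[{"gripper": 1,"x": -0.001,"y": -0.001,"z": 0,"roll": 0},{"gripper": 1,"x": 0,"y": 0,"z": -0.005,"roll": 0},{"gripper": 1,"x": 0,"y": 0,"z": -0.005,"roll": 0},{"gripper": 1,"x": 0,"y": 0,"z": -0.004,"roll": 0},{"gripper": 1,"x": 0,"y": 0,"z": -0.002,"roll": 0},{"gripper": 1,"x": 0,"y": 0,"z": 0,"roll": 0}]'

```text
time_s: 9.72
position: [0.6275, -0.1279, 0.0192]
ee_rot: [3.14, 0.087, -0.001]
force: [-1.3, 0.8, 5.2]
gripper_width: 0.0511
grasp_force: 33.6
```

Emit:
move_arm --series '[{"gripper": 0.25,"x": 0,"y": 0,"z": 0,"roll": 0},{"gripper": 0.2,"x": 0,"y": 0,"z": 0,"roll": 0},{"gripper": 0.2,"x": 0,"y": 0,"z": 0,"roll": 0},{"gripper": 0.2,"x": 0,"y": 0,"z": 0.01,"roll": 0},{"gripper": 0.2,"x": 0,"y": 0,"z": 0.03,"roll": 0},{"gripper": 0.2,"x": -0.01,"y": 0,"z": 0.04,"roll": 0},{"gripper": 0.2,"x": -0.02,"y": 0,"z": 0.04,"roll": 0},{"gripper": 0.2,"x": -0.02,"y": 0,"z": 0.04,"roll": 0}]'

```text
time_s: 10.38
position: [0.5803, -0.1276, 0.1752]
ee_rot: [3.14, 0.088, 0.001]
force: [0.6, -0.2, 1.1]
gripper_width: 0.0683
grasp_force: 0.0
```

```bash
python3 - <<'E'
from fit import *
snap('wrist','w8');s=monitor.observe();print(s['position'],s['ee_rot'],s['gripper_width'])
d=load('w8'); im=cv2.imread('pics/w8.png')
for p,col in (((.6266,.001,.054),0),((.442,-.059,-1.03),1)):
    off,z=(-.129,.04) if not col else (0,.03)
    P=np.array([proj(d,T(p,(a,b+off,z))) for a,b in [(-.038,.026),(.012,.026),(.012,.014),(.038,.014),(.038,-.014),(.012,-.014),(.012,-.026),(-.038,-.026)]])
    cv2.polylines(im,[np.round(P).astype(int)],True,(255,0,0),1)
cv2.imwrite('pics/w8o.png',im)
E
```

```text
[ 0.57977181 -0.12879058  0.18218392] [3.13746251 0.08617578 0.01025377] 0.06832548604857105
```

View pics/w8o.png

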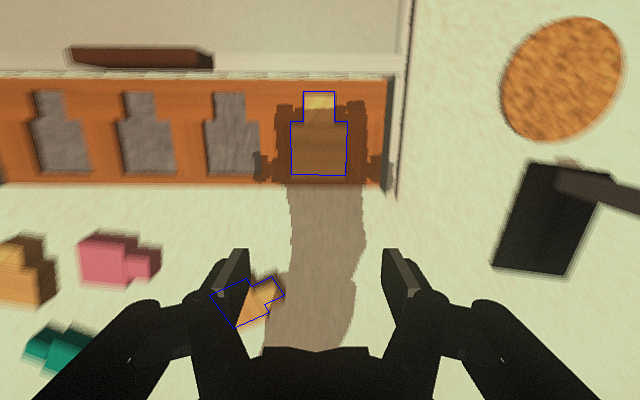

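Emit:
move_arm --series '[{"gripper": 0,"x": -0.014,"y": 0.007,"z": 0.002,"roll": -0.11},{"gripper": 0,"x": -0.014,"y": 0.007,"z": 0.002,"roll": -0.11},{"gripper": 0,"x": -0.014,"y": 0.007,"z": 0.002,"roll": -0.11},{"gripper": 0,"x": -0.014,"y": 0.007,"z": 0.002,"roll": -0.11},{"gripper": 0,"x": -0.014,"y": 0.007,"z": 0.002,"roll": -0.11},{"gripper": 0,"x": -0.014,"y": 0.007,"z": 0.002,"roll": -0.11},{"gripper": 0,"x": -0.014,"y": 0.008,"z": 0,"roll": -0.11},{"gripper": 0,"x": -0.014,"y": 0.008,"z": 0,"roll": -0.11}]'

```text
time_s: 11.1
position: [0.4683, -0.0696, 0.1858]
ee_rot: [-2.875, 1.266, -0.002]
force: [-0.2, 0.7, -0.7]
gripper_width: 0.0854
grasp_force: 0.0
```

Emit:
move_arm --series '[{"gripper": 0,"x": -0.014,"y": 0.007,"z": 0,"roll": -0.11},{"gripper": 0,"x": -0.014,"y": 0.007,"z": 0,"roll": -0.11},{"gripper": 0,"x": 0,"y": 0,"z": -0.04,"roll": 0},{"gripper": 0,"x": 0,"y": 0,"z": -0.04,"roll": 0},{"gripper": 0,"x": 0,"y": 0,"z": 0,"roll": 0},{"gripper": 0,"x": 0,"y": 0,"z": 0,"roll": 0},{"gripper": 0,"x": 0,"y": 0,"z": 0,"roll": 0}]'

```text
time_s: 11.68
position: [0.4414, -0.0561, 0.1067]
ee_rot: [-2.722, 1.567, -0.002]
force: [0.2, -0.1, 0.5]
gripper_width: 0.0854
grasp_force: 0.0
```

```bash
cat > pk.py <<'E'
from fit import *
import sys
name=sys.argv[1]; p0=[float(a) for a in sys.argv[2:5]]
snap('wrist',name); d=load(name); s=monitor.observe(); p=s['position'];e=s['ee_rot']; psi=2*np.arctan2(e[1],e[0]); psi=(psi+np.pi/2)%np.pi-np.pi/2
u=np.round(proj(d,T(p0,(-.013,0,.03)))).astype(int); print('pos',np.round(p,4),'psi',round(psi,4),'seed',u)
h=cv2.cvtColor(d['frame'],cv2.COLOR_RGB2HSV).astype(int); w=np.zeros((400,640),np.uint8); cv2.circle(w,tuple(int(a) for a in u),75,1,-1)
m=((h[...,0]>8)&(h[...,0]<24)&(h[...,1]>110)&(h[...,2]>35)).astype(np.uint8)*w
m=cv2.morphologyEx(m,cv2.MORPH_CLOSE,np.ones((3,3))); L=cv2.connectedComponents(m)[1]; mm=(L==L[u[1],u[0]])*1.
best=None
for da in(-.25,0,.25):
    x,y,a=p0[0],p0[1],p0[2]+da
    r=minimize(lambda q:np.abs(sil(d,q,FORM)-mm).sum(),[x,y,a],method='Nelder-Mead',options=dict(initial_simplex=[[x,y,a],[x+.01,y,a],[x,y+.01,a],[x,y,a+.15]]))
    if best is None or r.fun<best.fun: best=r
q=best.x; print('form',int(mm.sum()),np.round(q,4),round(best.fun)); g=T(q,(-.006,0,0)); print('to go',np.round(g[:2]-p[:2],4),round(q[2]-psi,4))
E
python3 pk.py w9 .442 -.059 -1.04
```

```text
pos [ 0.442  -0.0562  0.1074] psi -1.0447 seed [317 222]
form 5352 [ 0.4391 -0.0597 -1.0805] 258
to go [-0.0058  0.0018] -0.0358
```

Emit:
move_arm --series '[{"gripper": 0,"x": -0.006,"y": 0.002,"z": -0.03,"roll": -0.035},{"gripper": 0,"x": 0,"y": 0,"z": -0.03,"roll": 0},{"gripper": 0,"x": 0,"y": 0,"z": -0.025,"roll": 0},{"gripper": 0,"x": 0,"y": 0,"z": -0.01,"roll": 0},{"gripper": 0,"x": 0,"y": 0,"z": -0.003,"roll": 0},{"gripper": 0,"x": 0,"y": 0,"z": 0,"roll": 0}]'

```text
time_s: 12.23
position: [0.447, -0.0553, 0.0174]
ee_rot: [2.69, -1.612, -0.021]
force: [-0.0, -0.1, 0.4]
gripper_width: 0.0854
grasp_force: 0.0
```

Emit:
move_arm --series '[{"gripper": 1,"x": 0,"y": 0,"z": 0,"roll": 0},{"gripper": 1,"x": 0,"y": 0,"z": 0,"roll": 0},{"gripper": 1,"x": 0,"y": 0,"z": 0,"roll": 0},{"gripper": 1,"x": 0,"y": 0,"z": 0,"roll": 0},{"gripper": 1,"x": 0,"y": 0,"z": 0,"roll": 0},{"gripper": 1,"x": 0,"y": 0,"z": 0,"roll": 0},{"gripper": 1,"x": 0,"y": 0,"z": 0,"roll": 0}]'

```text
time_s: 12.82
position: [0.4449, -0.0553, 0.017]
ee_rot: [2.689, -1.611, -0.025]
force: [-0.9, -0.6, 10.8]
gripper_width: 0.0516
grasp_force: 29.7
```

```bash
python3 -c "
from h import *
from scipy.spatial.transform import Rotation as Ro
s=monitor.observe();print(np.round(s['joint_pos'],3));print(Ro.from_rotvec(s['ee_rot']).as_matrix().round(4),s['position'],s['wrist_torque'])"
```

```text
[ 0.015  0.905  0.012  2.211 -0.253  0.044 -2.375]
[[ 0.4718 -0.8815 -0.0175]
 [-0.8816 -0.4719  0.0021]
 [-0.0101  0.0144 -0.9998]] [ 0.44486472 -0.05530818  0.01701579] [-0.08466562  0.2156747   0.00063595]
```

Emit:
move_arm --series '[{"gripper": 1,"x": 0,"y": 0,"z": 0.015,"roll": 0},{"gripper": 1,"x": 0.005,"y": 0,"z": 0.015,"roll": 0.1},{"gripper": 1,"x": 0.01,"y": 0,"z": 0,"roll": 0.11},{"gripper": 1,"x": 0.01,"y": 0,"z": 0,"roll": 0.11},{"gripper": 1,"x": 0.01,"y": 0,"z": 0,"roll": 0.11},{"gripper": 1,"x": 0.01,"y": 0,"z": 0,"roll": 0.12},{"gripper": 1,"x": 0.01,"y": 0,"z": 0,"roll": 0.12},{"gripper": 1,"x": 0.005,"y": 0,"z": 0,"roll": 0.12}]'

```text
time_s: 13.48
position: [0.5064, -0.055, 0.0463]
ee_rot: [3.096, -0.441, -0.016]
force: [0.0, 0.4, -0.8]
gripper_width: 0.0512
grasp_force: 33.4
```

Emit:
move_arm --series '[{"gripper": 1,"x": 0,"y": 0,"z": 0,"roll": 0.12},{"gripper": 1,"x": 0,"y": 0,"z": 0,"roll": 0.12},{"gripper": 1,"x": 0,"y": 0,"z": 0,"roll": 0.1},{"gripper": 1,"x": 0,"y": 0,"z": 0,"roll": 0},{"gripper": 1,"x": 0,"y": 0,"z": 0,"roll": 0},{"gripper": 1,"x": 0,"y": 0,"z": 0,"roll": 0}]'

```text
time_s: 13.98
position: [0.5046, -0.0552, 0.0459]
ee_rot: [3.124, 0.075, -0.016]
force: [-0.6, 0.0, -0.9]
gripper_width: 0.0512
grasp_force: 33.4
```

```bash
python3 -c "
from h import *
s=monitor.observe();print(s['position'],s['ee_rot'],s['gripper_width'],s['force'])"
```

```text
[ 0.50461012 -0.05518805  0.0458641 ] [ 3.12442049  0.07540116 -0.01618626] 0.05118714332079708 [-0.58604425  0.03433774 -0.89115092]
```

Emit:
move_arm --series '[{"gripper": 1,"x": 0,"y": 0,"z": -0.015,"roll": 0.005},{"gripper": 1,"x": 0,"y": 0,"z": -0.012,"roll": 0},{"gripper": 1,"x": 0,"y": 0,"z": -0.001,"roll": 0},{"gripper": 1,"x": 0,"y": 0,"z": 0,"roll": 0},{"gripper": 0.15,"x": 0,"y": 0,"z": 0,"roll": 0},{"gripper": 0.15,"x": 0,"y": 0,"z": 0,"roll": 0},{"gripper": 0.15,"x": 0,"y": 0,"z": 0,"roll": 0},{"gripper": 0.15,"x": -0.004,"y": 0,"z": -0.009,"roll": 0}]'

```text
time_s: 14.65
position: [0.5026, -0.0552, 0.0099]
ee_rot: [3.124, 0.086, -0.01]
force: [0.4, -0.1, -0.6]
gripper_width: 0.0724
grasp_force: 0.0
```

Emit:
move_arm --series '[{"gripper": 0.15,"x": 0,"y": 0,"z": 0,"roll": 0},{"gripper": 1,"x": 0,"y": 0,"z": 0,"roll": 0},{"gripper": 1,"x": 0,"y": 0,"z": 0,"roll": 0},{"gripper": 1,"x": 0,"y": 0,"z": 0,"roll": 0},{"gripper": 1,"x": 0,"y": 0,"z": 0,"roll": 0},{"gripper": 1,"x": 0,"y": 0,"z": 0,"roll": 0},{"gripper": 1,"x": 0,"y": 0,"z": 0,"roll": 0}]'

```text
time_s: 15.23
position: [0.5008, -0.0552, 0.009]
ee_rot: [3.124, 0.087, -0.016]
force: [-0.3, 0.4, 6.3]
gripper_width: 0.0513
grasp_force: 32.1
```

```bash
python3 pk.py w10 .5055 -.055 .053; python3 -c "
from h import *
s=monitor.observe();print(s['position'],s['ee_rot'],s['gripper_width'],s['force'])"
```

```text
pos [ 0.5008 -0.0551  0.009 ] psi 0.0557 seed [315 294]
form 11564 [ 0.5018 -0.0551  0.0521] 3417
to go [-0.005  -0.0003] -0.0036
[ 0.50082993 -0.05513421  0.00900802] [ 3.12419158  0.08702217 -0.01560092] 0.05144438498416593 [-0.75344711  0.01729622  5.99151505]
```

```bash
cat > off.py <<'E'
from fit import *
import sys
def off(name,p,psi,zu):
    d=load(name); g=cv2.GaussianBlur(cv2.cvtColor(d['frame'],cv2.COLOR_RGB2GRAY),(3,3),0).astype(float); r=[]
    for base,ys in ((.038,np.linspace(-.01,.01,9)),(.012,[-.023,-.021,-.019,.019,.021,.023])):
        xs=np.arange(-.010,.02,.0002); acc=0
        for y in ys:
            P=np.array([proj(d,T((p[0],p[1],psi),(base+x,y,zu+.03))) for x in xs]).astype(np.float32)
            v=cv2.remap(g.astype(np.float32),P[:,0].reshape(1,-1),P[:,1].reshape(1,-1),cv2.INTER_LINEAR)[0]; acc=acc+v
        k=5; gr=acc[:-2*k]-acc[2*k:]; i=np.argsort(-gr)[0]; r.append((round(float(xs[i+k]),4),round(float(gr[i]/len(ys)),1)))
    print(name,r)
if __name__=='__main__':
    off('w6',(.6234,-.1314),.051,.0737)
    off('w10',(.5008,-.0551),.0557,0)
E
python3 off.py
```

```text
w6 [(0.0052, 38.2), (0.0052, 30.4)]
w10 [(0.0046, 32.9), (0.0048, 25.9)]
```

Emit:
move_arm --series '[{"gripper": 1,"x": 0,"y": 0,"z": 0.035,"roll": 0},{"gripper": 1,"x": 0,"y": 0,"z": 0.03,"roll": 0},{"gripper": 1,"x": 0.025,"y": 0.003,"z": 0,"roll": 0},{"gripper": 1,"x": 0.025,"y": 0.003,"z": 0,"roll": 0},{"gripper": 1,"x": 0.025,"y": 0.003,"z": 0,"roll": 0},{"gripper": 1,"x": 0.025,"y": 0.003,"z": 0,"roll": 0},{"gripper": 1,"x": 0.023,"y": 0.001,"z": 0,"roll": 0},{"gripper": 1,"x": 0,"y": 0,"z": -0.02,"roll": 0}]'

```text
time_s: 15.95
position: [0.6325, -0.0412, 0.0569]
ee_rot: [3.125, 0.087, 0.007]
force: [1.4, 0.9, -0.9]
gripper_width: 0.0514
grasp_force: 32.3
```

Emit:
move_arm --series '[{"gripper": 1,"x": 0,"y": 0,"z": -0.018,"roll": 0},{"gripper": 1,"x": 0,"y": 0,"z": 0,"roll": 0},{"gripper": 1,"x": 0,"y": 0,"z": 0,"roll": 0},{"gripper": 1,"x": 0,"y": 0,"z": 0,"roll": 0}]'

```text
time_s: 16.28
position: [0.6237, -0.0422, 0.0361]
ee_rot: [3.124, 0.087, -0.016]
force: [0.8, 0.4, -1.5]
gripper_width: 0.0518
grasp_force: 32.2
```

```bash
python3 chk.py w11 1 .009; python3 - <<'E'
from off import off
from h import monitor
import numpy as np
s=monitor.observe();e=s['ee_rot'];psi=2*np.arctan2(e[1],e[0]);psi=(psi+np.pi/2)%np.pi-np.pi/2
off('w11',s['position'],psi,s['position'][2]-.009)
E
```

```text
[ 0.6241 -0.0422  0.0365] psi 0.0556 0.051126553259636 [ 0.5  0.1 -1.4]
to go [-0.0011 -0.0001] -0.0016
crop 686 525
w11 [(0.0044, 45.4), (0.0046, 36.0)]
```

On target; lower and release.

Emit:
move_arm --series '[{"gripper": 1,"x": 0,"y": 0,"z": -0.005,"roll": 0},{"gripper": 1,"x": 0,"y": 0,"z": -0.005,"roll": 0},{"gripper": 1,"x": 0,"y": 0,"z": -0.005,"roll": 0},{"gripper": 1,"x": 0,"y": 0,"z": -0.003,"roll": 0},{"gripper": 1,"x": 0,"y": 0,"z": 0,"roll": 0}]'

```text
time_s: 16.75
position: [0.6235, -0.0422, 0.019]
ee_rot: [3.124, 0.087, -0.017]
force: [-3.5, -0.2, 13.2]
gripper_width: 0.0513
grasp_force: 33.9
```

Emit:
move_arm --series '[{"gripper": 0.2,"x": 0,"y": 0,"z": 0.001,"roll": 0},{"gripper": 0.2,"x": 0,"y": 0,"z": 0,"roll": 0},{"gripper": 0.2,"x": 0,"y": 0,"z": 0,"roll": 0},{"gripper": 0.2,"x": 0,"y": 0,"z": 0.01,"roll": 0},{"gripper": 0.2,"x": 0,"y": 0,"z": 0.035,"roll": 0},{"gripper": 0.2,"x": -0.01,"y": 0.02,"z": 0.04,"roll": 0},{"gripper": 0.2,"x": -0.026,"y": 0.035,"z": 0.03,"roll": -0.03},{"gripper": 0.1,"x": -0.026,"y": 0.038,"z": 0.01,"roll": -0.03}]'

```text
time_s: 17.42
position: [0.5741, 0.0357, 0.1365]
ee_rot: [3.126, -0.017, -0.004]
force: [0.1, 1.5, 0.7]
gripper_width: 0.0767
grasp_force: 0.0
```

Emit:
move_arm --series '[{"gripper": 0,"x": -0.026,"y": 0.038,"z": 0,"roll": -0.03},{"gripper": 0,"x": -0.026,"y": 0.038,"z": 0,"roll": -0.03},{"gripper": 0,"x": -0.026,"y": 0.038,"z": 0,"roll": -0.03},{"gripper": 0,"x": -0.026,"y": 0.038,"z": -0.02,"roll": -0.035},{"gripper": 0,"x": 0,"y": 0,"z": -0.02,"roll": 0},{"gripper": 0,"x": 0,"y": 0,"z": 0,"roll": 0},{"gripper": 0,"x": 0,"y": 0,"z": 0,"roll": 0},{"gripper": 0,"x": 0,"y": 0,"z": 0,"roll": 0}]'

```text
time_s: 18.08
position: [0.4802, 0.1705, 0.0966]
ee_rot: [3.119, -0.206, -0.016]
force: [0.2, -0.4, -0.0]
gripper_width: 0.0849
grasp_force: 0.0
```

```bash
python3 pk.py w12x .463 .2026 -.13; python3 -c "
from h import *
s=snap('scene','s3');print(monitor.observe()['joint_pos'].round(3))"
```

```text
pos [0.4805 0.1704 0.0968] psi -0.1323 seed [276 254]
form 5567 [ 0.4615  0.203  -0.142 ] 270
to go [-0.0249  0.0335] -0.0097
[-0.409  0.766 -0.046  2.012  0.107  0.382 -2.245]
```

Emit:
move_arm --series '[{"gripper": 0,"x": -0.013,"y": 0.017,"z": 0,"roll": -0.005},{"gripper": 0,"x": -0.012,"y": 0.017,"z": 0,"roll": -0.005},{"gripper": 0,"x": 0,"y": 0,"z": 0,"roll": 0},{"gripper": 0,"x": 0,"y": 0,"z": -0.02,"roll": 0},{"gripper": 0,"x": 0,"y": 0,"z": 0,"roll": 0},{"gripper": 0,"x": 0,"y": 0,"z": 0,"roll": 0}]'

```text
time_s: 18.68
position: [0.4542, 0.2046, 0.0759]
ee_rot: [3.118, -0.22, -0.02]
force: [0.5, -0.2, 0.2]
gripper_width: 0.0854
grasp_force: 0.0
```

```bash
python3 pk.py w13 .4615 .203 -.142
```

```text
pos [0.4545 0.2049 0.0763] psi -0.141 seed [315 231]
form 6841 [ 0.4613  0.2033 -0.133 ] 557
to go [ 0.0009 -0.0008] 0.0081
```

Emit:
move_arm --series '[{"gripper": 0,"x": 0.001,"y": -0.001,"z": -0.025,"roll": 0.006},{"gripper": 0,"x": 0,"y": 0,"z": -0.025,"roll": 0},{"gripper": 0,"x": 0,"y": 0,"z": -0.014,"roll": 0},{"gripper": 0,"x": 0,"y": 0,"z": -0.003,"roll": 0},{"gripper": 0,"x": 0,"y": 0,"z": 0,"roll": 0},{"gripper": 1,"x": 0,"y": 0,"z": 0,"roll": 0},{"gripper": 1,"x": 0,"y": 0,"z": 0,"roll": 0},{"gripper": 1,"x": 0,"y": 0,"z": 0,"roll": 0}]'

```text
time_s: 19.4
position: [0.4556, 0.2051, 0.0099]
ee_rot: [3.121, -0.209, -0.016]
force: [-0.4, 1.4, 16.6]
gripper_width: 0.0519
grasp_force: 12.9
```

Emit:
move_arm --series '[{"gripper": 1,"x": 0,"y": 0,"z": 0,"roll": 0},{"gripper": 1,"x": 0,"y": 0,"z": 0,"roll": 0},{"gripper": 1,"x": 0,"y": 0,"z": 0,"roll": 0},{"gripper": 1,"x": 0,"y": 0,"z": 0,"roll": 0}]'

```text
time_s: 19.73
position: [0.4556, 0.2051, 0.01]
ee_rot: [3.12, -0.209, -0.016]
force: [-0.4, -0.1, 7.3]
gripper_width: 0.0518
grasp_force: 31.3
```

```bash
python3 - <<'E'
from off import *
s=monitor.observe();e=s['ee_rot'];psi=2*np.arctan2(e[1],e[0]);psi=(psi+np.pi/2)%np.pi-np.pi/2
snap('wrist','w14');off('w14',s['position'],psi,0);print(s['position'],psi,s['joint_pos'].round(3),e)
E
```

```text
w14 [(0.006, 31.4), (0.0062, 25.0)]
[0.45560353 0.20508274 0.01002921] -0.1335911415808817 [-0.512  0.928 -0.012  2.062  0.095  0.168 -2.318] [ 3.12041482 -0.20874042 -0.01604745]
```

Emit:
move_arm --series '[{"gripper": 1,"x": 0,"y": 0,"z": 0.035,"roll": 0},{"gripper": 1,"x": 0,"y": 0,"z": 0.035,"roll": 0},{"gripper": 1,"x": 0.018,"y": -0.018,"z": 0,"roll": 0.02},{"gripper": 1,"x": 0.018,"y": -0.018,"z": 0,"roll": 0.02},{"gripper": 1,"x": 0.018,"y": -0.018,"z": 0,"roll": 0.02},{"gripper": 1,"x": 0.018,"y": -0.018,"z": 0,"roll": 0.02},{"gripper": 1,"x": 0.018,"y": -0.018,"z": 0,"roll": 0.02},{"gripper": 1,"x": 0.018,"y": -0.018,"z": 0,"roll": 0.022}]'

```text
time_s: 20.45
position: [0.5636, 0.0958, 0.0794]
ee_rot: [3.126, -0.016, -0.017]
force: [-0.1, 0.4, -1.1]
gripper_width: 0.051
grasp_force: 32.6
```

Emit:
move_arm --series '[{"gripper": 1,"x": 0.018,"y": -0.018,"z": 0,"roll": 0.022},{"gripper": 1,"x": 0.018,"y": -0.018,"z": 0,"roll": 0.022},{"gripper": 1,"x": 0.018,"y": -0.017,"z": -0.01,"roll": 0.022},{"gripper": 1,"x": 0,"y": 0,"z": -0.015,"roll": 0},{"gripper": 1,"x": 0,"y": 0,"z": -0.015,"roll": 0},{"gripper": 1,"x": 0,"y": 0,"z": 0,"roll": 0},{"gripper": 1,"x": 0,"y": 0,"z": 0,"roll": 0},{"gripper": 1,"x": 0,"y": 0,"z": 0,"roll": 0}]'

```text
time_s: 21.12
position: [0.617, 0.0444, 0.0397]
ee_rot: [3.125, 0.087, -0.015]
force: [0.2, -0.1, -0.8]
gripper_width: 0.0513
grasp_force: 32.6
```

```bash
python3 chk.py w15 2 .010; python3 - <<'E'
from off import off
from h import monitor
import numpy as np
s=monitor.observe();e=s['ee_rot'];psi=2*np.arctan2(e[1],e[0]);psi=(psi+np.pi/2)%np.pi-np.pi/2
off('w15',s['position'],psi,s['position'][2]-.01)
E
```

```text
[0.6174 0.0444 0.0399] psi 0.0554 0.05140119414060507 [-0.3  0.1  0.3]
to go [ 0.0009 -0.0008] -0.0014
crop 685 515
w15 [(0.0058, 44.6), (0.006, 35.3)]
```

Emit:
move_arm --series '[{"gripper": 1,"x": 0.001,"y": -0.001,"z": -0.005,"roll": 0},{"gripper": 1,"x": 0,"y": 0,"z": -0.005,"roll": 0},{"gripper": 1,"x": 0,"y": 0,"z": -0.005,"roll": 0},{"gripper": 1,"x": 0,"y": 0,"z": -0.004,"roll": 0},{"gripper": 1,"x": 0,"y": 0,"z": -0.001,"roll": 0},{"gripper": 1,"x": 0,"y": 0,"z": 0,"roll": 0}]'

```text
time_s: 21.67
position: [0.6177, 0.0429, 0.0198]
ee_rot: [3.124, 0.085, -0.017]
force: [-2.1, 0.4, 11.5]
gripper_width: 0.0512
grasp_force: 34.3
```

Emit:
move_arm --series '[{"gripper": 0.2,"x": 0,"y": 0,"z": 0,"roll": 0},{"gripper": 0.2,"x": 0,"y": 0,"z": 0,"roll": 0},{"gripper": 0.2,"x": 0,"y": 0,"z": 0,"roll": 0},{"gripper": 0.2,"x": 0,"y": 0,"z": 0.01,"roll": 0},{"gripper": 0.2,"x": 0,"y": 0,"z": 0.03,"roll": 0},{"gripper": 0.2,"x": -0.01,"y": 0,"z": 0.035,"roll": 0},{"gripper": 0.2,"x": -0.02,"y": 0,"z": 0.035,"roll": 0},{"gripper": 1,"x": -0.02,"y": 0,"z": 0.035,"roll": 0}]'

```text
time_s: 22.33
position: [0.5675, 0.0429, 0.1655]
ee_rot: [3.124, 0.085, -0.016]
force: [0.9, 1.2, 0.2]
gripper_width: 0.0574
grasp_force: 0.0
```

Emit:
move_arm --series '[{"gripper": 1,"x": -0.02,"y": 0,"z": 0.035,"roll": 0},{"gripper": 1,"x": -0.02,"y": 0,"z": 0.035,"roll": 0},{"gripper": 1,"x": -0.02,"y": 0,"z": 0.035,"roll": 0},{"gripper": 1,"x": 0,"y": 0,"z": 0.035,"roll": 0},{"gripper": 1,"x": 0,"y": 0,"z": 0,"roll": 0},{"gripper": 1,"x": 0,"y": 0,"z": 0,"roll": 0},{"gripper": 1,"x": 0,"y": 0,"z": 0,"roll": 0}]'

```text
time_s: 22.92
position: [0.5076, 0.0427, 0.3039]
ee_rot: [3.124, 0.085, -0.017]
force: [-0.3, 1.0, 0.2]
gripper_width: 0.0003
grasp_force: 0.0
```

```bash
python3 - <<'E'
from fit import *
snap('wrist','w16');s=monitor.observe();print(s['position'],s['ee_rot'])
d=load('w16'); im=cv2.imread('pics/w16.png')
im=cv2.resize(im,None,fx=2,fy=2,interpolation=cv2.INTER_CUBIC)
for i in range(3):
    P=np.array([2*proj(d,T((.6266,.001,.054),(a,b-.129+.086*i,.04)))+.5 for a,b in [(-.038,.026),(.012,.026),(.012,.014),(.038,.014),(.038,-.014),(.012,-.014),(.012,-.026),(-.038,-.026)]])
    cv2.polylines(im,[np.round(P).astype(int)],True,(255,0,0),1)
S3=snap('scene','s4'); s4=cv2.imread('pics/s4.png')
cv2.imwrite('pics/w16o.png',np.vstack([im[0:330,240:1040],cv2.resize(s4[140:275,220:460],(480,270))[:, :].copy() if 0 else np.hstack([cv2.resize(s4[130:265,220:460],(480,270)),np.zeros((270,320,3),np.uint8)])]))
E
```

```text
[0.50728784 0.04267826 0.30305735] [ 3.1239112   0.08548842 -0.01927427]
```

View pics/w16o.png

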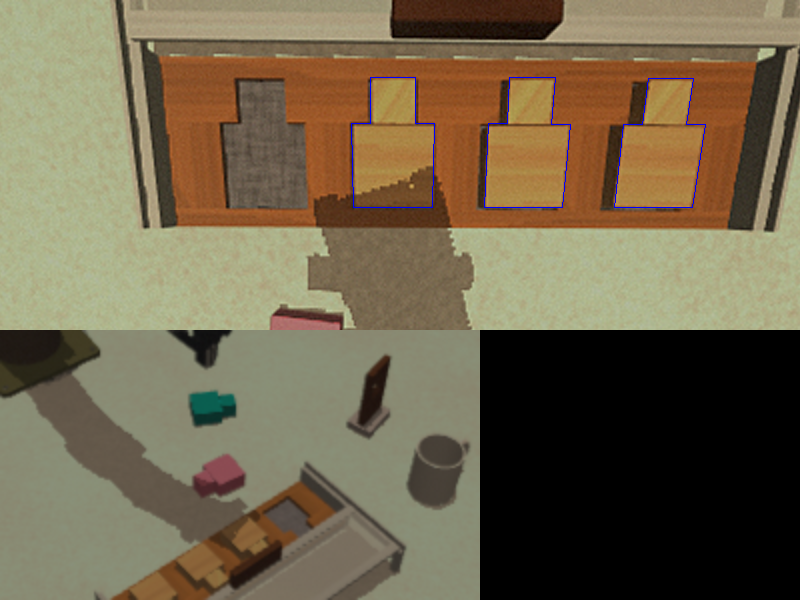

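Emit:
move_arm --series '[{"gripper": 1,"x": 0.027,"y": -0.005,"z": -0.019,"roll": 0},{"gripper": 1,"x": 0.027,"y": -0.005,"z": -0.019,"roll": 0},{"gripper": 1,"x": 0.027,"y": -0.005,"z": -0.019,"roll": 0},{"gripper": 1,"x": 0.027,"y": -0.005,"z": -0.019,"roll": 0},{"gripper": 1,"x": 0.027,"y": -0.005,"z": -0.019,"roll": 0},{"gripper": 1,"x": 0.027,"y": -0.005,"z": -0.019,"roll": 0},{"gripper": 1,"x": 0.027,"y": -0.005,"z": -0.019,"roll": 0},{"gripper": 1,"x": 0.027,"y": -0.002,"z": -0.019,"roll": 0}]'

```text
time_s: 23.68
position: [0.724, 0.0045, 0.1484]
ee_rot: [3.123, 0.084, -0.022]
force: [-0.3, 0.3, 0.2]
gripper_width: 0.0
grasp_force: 0.0
```

Emit:
move_arm --series '[{"gripper": 1,"x": 0,"y": 0,"z": 0,"roll": 0},{"gripper": 1,"x": 0,"y": 0,"z": 0,"roll": 0}]'

```text
time_s: 23.85
position: [0.7224, 0.0057, 0.1472]
ee_rot: [3.124, 0.085, -0.027]
force: [-0.4, 0.4, 0.4]
gripper_width: -0.0
grasp_force: 0.0
```

Emit:
move_arm --series '[{"gripper": 1,"x": 0,"y": 0,"z": -0.03,"roll": 0},{"gripper": 1,"x": 0,"y": 0,"z": -0.03,"roll": 0},{"gripper": 1,"x": 0,"y": 0,"z": -0.011,"roll": 0},{"gripper": 1,"x": -0.01,"y": 0,"z": 0,"roll": 0},{"gripper": 1,"x": -0.01,"y": 0,"z": 0,"roll": 0},{"gripper": 1,"x": -0.01,"y": 0,"z": 0,"roll": 0},{"gripper": 1,"x": -0.01,"y": 0,"z": 0,"roll": 0},{"gripper": 1,"x": -0.01,"y": -0.001,"z": 0,"roll": 0}]'

```text
time_s: 24.52
position: [0.6743, 0.0055, 0.0822]
ee_rot: [3.125, 0.086, -0.012]
force: [2.1, 0.1, -2.0]
gripper_width: -0.0001
grasp_force: 1.1
```

Emit:
move_arm --series '[{"gripper": 1,"x": -0.01,"y": 0,"z": 0,"roll": 0},{"gripper": 1,"x": -0.01,"y": -0.001,"z": 0,"roll": 0},{"gripper": 1,"x": -0.01,"y": 0,"z": 0,"roll": 0},{"gripper": 1,"x": -0.01,"y": -0.001,"z": 0,"roll": 0},{"gripper": 1,"x": -0.01,"y": 0,"z": 0,"roll": 0},{"gripper": 1,"x": -0.01,"y": -0.001,"z": 0,"roll": 0},{"gripper": 1,"x": -0.005,"y": 0,"z": 0,"roll": 0}]'

```text
time_s: 25.1
position: [0.6085, 0.0021, 0.0823]
ee_rot: [3.124, 0.086, -0.014]
force: [1.1, 0.3, 1.5]
gripper_width: -0.0003
grasp_force: 0.9
```

Emit:
move_arm --series '[{"gripper": 1,"x": -0.003,"y": 0,"z": 0,"roll": 0},{"gripper": 1,"x": -0.003,"y": 0,"z": 0,"roll": 0}]'

```text
time_s: 25.27
position: [0.6038, 0.002, 0.0819]
ee_rot: [3.124, 0.086, -0.012]
force: [0.9, 0.5, 1.2]
gripper_width: -0.0004
grasp_force: 0.9
```

Emit:
move_arm --series '[{"gripper": 1,"x": -0.003,"y": 0,"z": 0,"roll": 0},{"gripper": 1,"x": -0.003,"y": 0,"z": 0,"roll": 0}]'

```text
time_s: 25.43
position: [0.5984, 0.002, 0.0813]
ee_rot: [3.125, 0.086, -0.011]
force: [8.5, -1.5, -1.8]
gripper_width: 0.0001
grasp_force: 3.7
```

Emit:
move_arm --series '[{"gripper": 1,"x": -0.002,"y": 0,"z": 0,"roll": 0},{"gripper": 1,"x": -0.002,"y": 0,"z": 0,"roll": 0}]'

```text
time_s: 25.6
position: [0.5984, 0.002, 0.0815]
ee_rot: [3.125, 0.085, 0.002]
force: [13.3, -0.8, -8.1]
gripper_width: 0.0002
grasp_force: 6.6
```

Emit:
move_arm --series '[{"gripper": 1,"x": -0.002,"y": 0,"z": 0,"roll": 0},{"gripper": 1,"x": 0,"y": 0,"z": 0,"roll": 0}]'

```text
time_s: 25.77
position: [0.5984, 0.002, 0.0816]
ee_rot: [3.126, 0.085, 0.007]
force: [14.0, -0.7, -8.8]
gripper_width: 0.0001
grasp_force: 6.9
```

Emit:
move_arm --series '[{"gripper": 1,"x": 0.02,"y": 0,"z": 0,"roll": 0},{"gripper": 1,"x": 0,"y": 0,"z": 0.035,"roll": 0},{"gripper": 1,"x": 0,"y": 0,"z": 0.04,"roll": 0.11},{"gripper": 1,"x": -0.007,"y": 0.027,"z": 0.04,"roll": 0.112},{"gripper": 1,"x": -0.007,"y": 0.027,"z": 0.04,"roll": 0.112},{"gripper": 1,"x": -0.007,"y": 0.027,"z": 0.03,"roll": 0.112},{"gripper": 1,"x": -0.007,"y": 0.027,"z": 0,"roll": 0.112},{"gripper": 1,"x": -0.007,"y": 0.027,"z": 0,"roll": 0.112}]'

```text
time_s: 26.43
position: [0.5778, 0.1303, 0.2562]
ee_rot: [2.917, 1.114, -0.003]
force: [-0.4, -0.0, -0.4]
gripper_width: -0.0002
grasp_force: 0.0
```

Emit:
move_arm --series '[{"gripper": 0.4,"x": -0.007,"y": 0.027,"z": 0,"roll": 0.112},{"gripper": 0.4,"x": -0.007,"y": 0.027,"z": 0,"roll": 0.112},{"gripper": 0.4,"x": -0.007,"y": 0.027,"z": 0,"roll": 0.112},{"gripper": 0.4,"x": -0.007,"y": 0.027,"z": 0,"roll": 0.112},{"gripper": 0.4,"x": -0.007,"y": 0.027,"z": 0,"roll": 0.112},{"gripper": 0.4,"x": -0.007,"y": 0.027,"z": 0,"roll": 0.112},{"gripper": 0.4,"x": -0.007,"y": 0.027,"z": 0,"roll": 0.112},{"gripper": 0.4,"x": -0.007,"y": 0.027,"z": 0,"roll": 0.112}]'

```text
time_s: 27.1
position: [0.5206, 0.3454, 0.2535]
ee_rot: [2.146, 2.269, 0.002]
force: [0.0, -0.5, 0.4]
gripper_width: 0.0515
grasp_force: 0.0
```

Emit:
move_arm --series '[{"gripper": 0.4,"x": 0,"y": 0,"z": 0,"roll": 0.112},{"gripper": 0.4,"x": 0,"y": 0,"z": 0,"roll": 0.112},{"gripper": 0.4,"x": 0,"y": 0,"z": 0,"roll": 0},{"gripper": 0.4,"x": 0,"y": 0,"z": 0,"roll": 0}]'

```text
time_s: 27.43
position: [0.5214, 0.3442, 0.2534]
ee_rot: [1.89, 2.487, 0.006]
force: [0.6, 0.1, 0.3]
gripper_width: 0.0513
grasp_force: 0.0
```

```bash
python3 - <<'E'
from fit import *
snap('wrist','w17');s=monitor.observe();print(s['position'],2*np.arctan2(s['ee_rot'][1],s['ee_rot'][0]),s['joint_pos'].round(2),s['gripper_width'])
print('mug',ray(S,438,197,.045),ray(D,238,318,.045))
d=load('w17');print(proj(d,(.516,.384,.13)))
E
```

```text
[0.52170176 0.3441754  0.2536075 ] 1.8412058815883716 [-0.3   0.73 -0.69  1.53  0.53  1.06 -0.85] 0.05108896930924634
mug [0.6837351  0.37300598 0.045     ] [0.68833445 0.37278529 0.045     ]
[318.97014936 148.09377426]
```

View pics/w17.png

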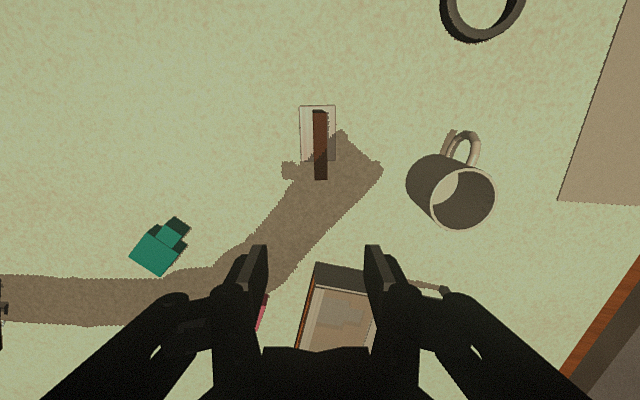

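```bash
cat > top.py <<'E'
from fit import *
def top(name,box,z=.13):
    d=load(name); f=d['frame'].astype(int); h=cv2.cvtColor(d['frame'],cv2.COLOR_RGB2HSV)
    x0,x1,y0,y1=box; m=np.zeros((400,640),np.uint8); m[y0:y1,x0:x1]=((h[...,1]>110)&((h[...,0]<15)|(h[...,0]>170))&(h[...,2]<130))[y0:y1,x0:x1]
    n,L,st,_=cv2.connectedComponentsWithStats(m); k=1+np.argmax(st[1:,4]); ys,xs=np.nonzero(L==k)
    P=np.array([ray(d,u,v,z)[:2] for u,v in zip(xs,ys)]).astype(np.float32); r=cv2.minAreaRect(P*1000); b=cv2.boxPoints(r)
    print(len(xs),xs.min(),xs.max(),ys.min(),ys.max()); print('centre',np.round(r[0],1),'size',np.round(r[1],1),'ang',r[2]); return r
if __name__=='__main__':
    top('w17',(290,350,95,195))
E
python3 top.py
```

```text
591 313 326 113 166
centre [514.5 390.9] size [11.6 46.7] ang 16.210479736328125
```

```bash
python3 - <<'E'
from h import *
d=load('w17'); h=cv2.cvtColor(d['frame'],cv2.COLOR_RGB2HSV)
for v in (106,110,112,140,164,168,174,178,180,182): print(v,h[v,310:332:3].tolist())
E
sed -i 's/(h\[...,1\]>110)&((h\[...,0\]<15)|(h\[...,0\]>170))&(h\[...,2\]<130)/(h[...,2]<75)\&(h[...,1]>95)/' top.py; python3 top.py
```

```text
106 [[15, 81, 155], [15, 78, 160], [17, 75, 167], [16, 73, 168], [19, 62, 172], [21, 67, 171], [24, 56, 172], [21, 61, 176]]
110 [[28, 53, 177], [24, 101, 38], [18, 82, 56], [22, 83, 55], [24, 92, 69], [25, 51, 189], [27, 49, 177], [23, 58, 172]]
112 [[27, 49, 177], [19, 127, 22], [30, 71, 47], [20, 71, 43], [12, 106, 48], [16, 95, 59], [19, 59, 129], [20, 64, 175]]
140 [[22, 63, 175], [17, 102, 107], [10, 140, 84], [11, 158, 79], [12, 147, 85], [12, 162, 85], [19, 73, 102], [19, 79, 97]]
164 [[21, 96, 119], [18, 90, 116], [14, 119, 60], [14, 101, 58], [13, 114, 58], [16, 127, 46], [17, 81, 135], [18, 89, 121]]
168 [[16, 92, 125], [20, 82, 128], [14, 114, 56], [17, 116, 55], [16, 138, 48], [14, 106, 58], [19, 86, 124], [20, 88, 122]]
174 [[19, 77, 123], [19, 78, 127], [13, 130, 53], [14, 138, 48], [15, 118, 56], [19, 125, 43], [19, 84, 128], [18, 92, 122]]
178 [[19, 86, 128], [18, 80, 131], [21, 122, 48], [18, 125, 53], [13, 144, 55], [15, 137, 52], [20, 77, 129], [20, 73, 125]]
180 [[19, 90, 127], [19, 85, 120], [16, 100, 94], [19, 98, 94], [19, 84, 131], [20, 84, 122], [20, 88, 127], [18, 83, 126]]
182 [[18, 87, 126], [20, 82, 125], [17, 90, 125], [18, 94, 125], [18, 86, 130], [19, 88, 122], [21, 85, 114], [17, 87, 126]]
319 314 327 148 179
centre [521.2 370.6] size [11.9 28.7] ang 15.470281600952148
```

```bash
sed -i 's/(h\[...,2\]<75)&(h\[...,1\]>95)/(h[...,2]<100)\&(h[...,1]>95)/' top.py; sed -i 's/(290,350,95,195)/(290,350,112,195)/' top.py; python3 top.py
```

```text
930 313 327 112 180
centre [516.4 385. ] size [12.6 60.9] ang 17.508392333984375
```

Emit:
move_arm --series '[{"gripper": 0.4,"x": -0.003,"y": 0.02,"z": 0,"roll": 0.014},{"gripper": 0.4,"x": -0.002,"y": 0.021,"z": -0.03,"roll": 0},{"gripper": 0.4,"x": 0,"y": 0,"z": -0.03,"roll": 0},{"gripper": 0.4,"x": 0,"y": 0,"z": 0,"roll": 0},{"gripper": 0.4,"x": 0,"y": 0,"z": 0,"roll": 0}]'

```text
time_s: 27.9
position: [0.5165, 0.3842, 0.1929]
ee_rot: [1.871, 2.501, 0.002]
force: [0.6, -0.2, 0.7]
gripper_width: 0.0512
grasp_force: 0.0
```

```bash
python3 - <<'E'
from fit import *
snap('wrist','w18');s=monitor.observe();print(s['position'],2*np.arctan2(s['ee_rot'][1],s['ee_rot'][0]),s['ee_rot'])
d=load('w18');u=proj(d,(.5164,.385,.13)).astype(int);print(u)
import top
top.top('w18',(u[0]-30,u[0]+30,u[1]-60,u[1]+60))
E
```

```text
[0.51744871 0.3850977  0.19462213] 1.8565162501715342 [1.87103596 2.49972559 0.00794138]
[313 212]
1419 306 323 152 249
centre [514.8 392.3] size [12.4 75.7] ang 16.971628189086914
```

Emit:
move_arm --series '[{"gripper": 0.4,"x": 0,"y": 0,"z": -0.03,"roll": 0.005},{"gripper": 0.4,"x": 0,"y": 0,"z": -0.03,"roll": 0},{"gripper": 0.4,"x": 0,"y": 0,"z": -0.02,"roll": 0},{"gripper": 0.4,"x": 0,"y": 0,"z": -0.006,"roll": 0},{"gripper": 0.4,"x": 0,"y": 0,"z": 0,"roll": 0}]' --squeeze 60

```text
time_s: 28.37
position: [0.5175, 0.3852, 0.1084]
ee_rot: [1.864, 2.505, 0.008]
force: [0.3, 0.2, 1.0]
gripper_width: 0.0517
grasp_force: 0.0
```

Emit:
move_arm --series '[{"gripper": 1,"x": 0,"y": 0,"z": 0,"roll": 0},{"gripper": 1,"x": 0,"y": 0,"z": 0,"roll": 0},{"gripper": 1,"x": 0,"y": 0,"z": 0,"roll": 0},{"gripper": 1,"x": 0,"y": 0,"z": 0,"roll": 0},{"gripper": 1,"x": 0,"y": 0,"z": 0,"roll": 0},{"gripper": 1,"x": 0,"y": 0,"z": 0,"roll": 0},{"gripper": 1,"x": 0,"y": 0,"z": 0,"roll": 0},{"gripper": 1,"x": 0,"y": 0,"z": 0,"roll": 0}]'

```text
time_s: 29.03
position: [0.5177, 0.387, 0.11]
ee_rot: [1.862, 2.506, 0.014]
force: [-1.0, -0.9, 7.2]
gripper_width: 0.0103
grasp_force: 60.1
```

Emit:
move_arm --series '[{"gripper": 1,"x": 0,"y": 0,"z": 0.02,"roll": 0},{"gripper": 1,"x": 0,"y": 0,"z": 0.035,"roll": 0},{"gripper": 1,"x": 0,"y": 0,"z": 0.035,"roll": 0},{"gripper": 1,"x": 0,"y": -0.01,"z": 0.035,"roll": 0},{"gripper": 1,"x": -0.003,"y": -0.02,"z": 0.035,"roll": -0.015},{"gripper": 1,"x": -0.003,"y": -0.025,"z": 0,"roll": -0.015},{"gripper": 1,"x": -0.003,"y": -0.03,"z": 0,"roll": -0.015},{"gripper": 1,"x": -0.003,"y": -0.03,"z": 0,"roll": -0.015}]'

```text
time_s: 29.7
position: [0.5045, 0.2701, 0.2688]
ee_rot: [1.936, 2.45, 0.01]
force: [0.8, -0.5, -3.3]
gripper_width: 0.0105
grasp_force: 59.1
```

Emit:
move_arm --series '[{"gripper": 1,"x": -0.003,"y": -0.03,"z": 0,"roll": -0.015},{"gripper": 1,"x": -0.003,"y": -0.03,"z": 0,"roll": -0.015},{"gripper": 1,"x": -0.003,"y": -0.03,"z": 0,"roll": -0.015},{"gripper": 1,"x": -0.003,"y": -0.03,"z": 0,"roll": -0.015},{"gripper": 1,"x": -0.003,"y": -0.03,"z": 0,"roll": -0.015},{"gripper": 1,"x": -0.003,"y": -0.03,"z": 0,"roll": -0.015},{"gripper": 1,"x": -0.003,"y": -0.03,"z": 0,"roll": -0.015},{"gripper": 1,"x": -0.003,"y": -0.03,"z": 0,"roll": -0.015}]'

```text
time_s: 30.37
position: [0.4802, 0.0294, 0.2682]
ee_rot: [2.08, 2.329, 0.006]
force: [0.7, -1.1, -2.7]
gripper_width: 0.0106
grasp_force: 59.1
```

Emit:
move_arm --series '[{"gripper": 1,"x": -0.003,"y": -0.03,"z": 0,"roll": -0.015},{"gripper": 1,"x": -0.003,"y": -0.03,"z": 0,"roll": -0.015},{"gripper": 1,"x": -0.003,"y": -0.03,"z": 0,"roll": -0.015},{"gripper": 1,"x": -0.003,"y": -0.03,"z": 0,"roll": -0.015},{"gripper": 1,"x": -0.003,"y": -0.03,"z": 0,"roll": -0.015},{"gripper": 1,"x": -0.003,"y": -0.03,"z": 0,"roll": -0.015},{"gripper": 1,"x": -0.003,"y": -0.03,"z": 0,"roll": -0.015},{"gripper": 1,"x": -0.003,"y": -0.02,"z": 0,"roll": -0.015}]'

```text
time_s: 31.03
position: [0.4557, -0.2027, 0.268]
ee_rot: [2.22, 2.195, 0.002]
force: [-0.5, -0.9, -1.5]
gripper_width: 0.0109
grasp_force: 59.1
```

```bash
python3 - <<'E'
from h import *
s=monitor.observe();print(s['position'],2*np.arctan2(s['ee_rot'][1],s['ee_rot'][0]),s['gripper_width'],s['joint_pos'].round(2))
E
```

```text
[ 0.45572655 -0.20265561  0.2679538 ] 1.5595273700429646 0.010918384313017001 [ 0.77  0.53 -0.7   1.89  0.46  0.86 -0.18]
```

Emit:
move_arm --series '[{"gripper": 1,"x": -0.001,"y": -0.025,"z": 0,"roll": -0.012},{"gripper": 1,"x": -0.001,"y": -0.026,"z": 0,"roll": -0.012},{"gripper": 1,"x": -0.001,"y": -0.026,"z": 0,"roll": -0.012},{"gripper": 1,"x": -0.001,"y": -0.026,"z": 0,"roll": -0.012},{"gripper": 1,"x": 0,"y": -0.026,"z": 0,"roll": -0.012},{"gripper": 1,"x": 0,"y": -0.026,"z": 0,"roll": -0.012},{"gripper": 1,"x": 0,"y": -0.024,"z": 0,"roll": -0.01},{"gripper": 1,"x": 0,"y": 0,"z": -0.02,"roll": 0}]'

```text
time_s: 31.7
position: [0.4535, -0.386, 0.2506]
ee_rot: [2.306, 2.09, 0.001]
force: [0.9, -1.0, -2.6]
gripper_width: 0.0107
grasp_force: 59.0
```

Emit:
move_arm --series '[{"gripper": 1,"x": 0,"y": 0,"z": -0.03,"roll": 0},{"gripper": 1,"x": 0,"y": 0,"z": -0.03,"roll": 0},{"gripper": 1,"x": 0,"y": 0,"z": 0,"roll": 0},{"gripper": 1,"x": 0,"y": 0,"z": 0,"roll": 0},{"gripper": 1,"x": 0,"y": 0,"z": 0,"roll": 0}]'

```text
time_s: 32.12
position: [0.4539, -0.3781, 0.1896]
ee_rot: [2.302, 2.106, 0.005]
force: [1.2, 0.3, -2.2]
gripper_width: 0.0109
grasp_force: 59.4
```

```bash
python3 - <<'E'
from fit import *
snap('side','d5');snap('scene','s5');s=monitor.observe();p=s['position'];psi=2*np.arctan2(s['ee_rot'][1],s['ee_rot'][0]);print(p,psi)
d=load('d5');im=cv2.imread('pics/d5.png')[90:190,280:400]
d2=load('s5');im2=cv2.imread('pics/s5.png')[200:330,140:260]
pp=(p[0],p[1],psi-np.pi/2)
print('ball',proj(d,(.5025,-.386,.163)),proj(d2,(.5025,-.386,.163)))
for y in(-.016,.016):
  for z in(.069,.101): print(proj(d,T(pp,(0,y,z+p[2]-.11))).round(),proj(d2,T(pp,(0,y,z+p[2]-.11))).round())
cv2.imwrite('pics/hang.png',np.hstack([cv2.resize(im,(480,400),interpolation=cv2.INTER_CUBIC),cv2.resize(im2,(320,347),interpolation=cv2.INTER_CUBIC)[:400] if 0 else cv2.resize(im2,(320,400),interpolation=cv2.INTER_CUBIC)]))
E
```

```text
[ 0.45439831 -0.3783945   0.19032701] 1.4818749322839704
ball [349.34353248 133.97700026] [187.42959127 249.41374836]
[362. 137.] [178. 242.]
[363. 130.] [175. 234.]
[361. 142.] [189. 237.]
[361. 134.] [187. 229.]
```

View pics/hang.png

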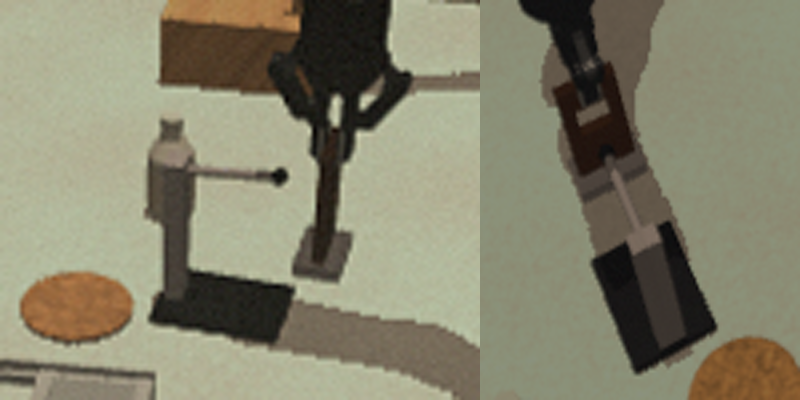

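Emit:
move_arm --series '[{"gripper": 1,"x": 0,"y": -0.003,"z": 0,"roll": -0.003},{"gripper": 1,"x": 0.01,"y": -0.001,"z": 0,"roll": 0},{"gripper": 1,"x": 0.01,"y": -0.001,"z": 0,"roll": 0},{"gripper": 1,"x": 0.01,"y": -0.001,"z": 0,"roll": 0},{"gripper": 1,"x": 0.01,"y": -0.001,"z": 0,"roll": 0},{"gripper": 1,"x": 0.005,"y": 0,"z": 0,"roll": 0}]'

```text
time_s: 32.72
position: [0.4998, -0.3854, 0.1895]
ee_rot: [2.305, 2.102, 0.006]
force: [-0.0, 0.3, -1.6]
gripper_width: 0.0107
grasp_force: 59.4
```

Emit:
move_arm --series '[{"gripper": 1,"x": 0.01,"y": -0.001,"z": 0,"roll": 0},{"gripper": 1,"x": 0.01,"y": -0.001,"z": 0,"roll": 0},{"gripper": 1,"x": 0.01,"y": -0.001,"z": 0,"roll": 0},{"gripper": 1,"x": 0.01,"y": -0.001,"z": 0,"roll": 0},{"gripper": 1,"x": 0.01,"y": -0.001,"z": 0,"roll": 0},{"gripper": 1,"x": 0,"y": 0,"z": 0,"roll": 0},{"gripper": 1,"x": 0,"y": 0,"z": 0,"roll": 0}]'

```text
time_s: 33.3
position: [0.548, -0.3898, 0.1885]
ee_rot: [2.307, 2.104, 0.004]
force: [0.1, 0.3, -2.6]
gripper_width: 0.011
grasp_force: 59.3
```

Emit:
move_arm --series '[{"gripper": 1,"x": 0,"y": 0,"z": -0.006,"roll": 0},{"gripper": 1,"x": 0,"y": 0,"z": -0.006,"roll": 0},{"gripper": 1,"x": 0,"y": 0,"z": 0,"roll": 0},{"gripper": 1,"x": 0,"y": 0,"z": 0,"roll": 0}]'

```text
time_s: 33.63
position: [0.5467, -0.39, 0.1753]
ee_rot: [2.309, 2.105, 0.002]
force: [-1.1, 0.3, -2.3]
gripper_width: 0.0106
grasp_force: 59.3
```

Emit:
move_arm --series '[{"gripper": 1,"x": 0,"y": 0,"z": -0.002,"roll": 0},{"gripper": 1,"x": 0,"y": 0,"z": 0,"roll": 0},{"gripper": 1,"x": 0,"y": 0,"z": 0,"roll": 0}]'

```text
time_s: 33.88
position: [0.5478, -0.39, 0.1742]
ee_rot: [2.307, 2.104, 0.004]
force: [0.1, 0.3, -1.5]
gripper_width: 0.0109
grasp_force: 59.4
```

Emit:
move_arm --series '[{"gripper": 1,"x": 0,"y": 0,"z": -0.002,"roll": 0},{"gripper": 1,"x": 0,"y": 0,"z": 0,"roll": 0},{"gripper": 1,"x": 0,"y": 0,"z": 0,"roll": 0}]'

```text
time_s: 34.13
position: [0.5482, -0.3901, 0.1731]
ee_rot: [2.306, 2.103, 0.004]
force: [-1.3, 0.1, 2.7]
gripper_width: 0.011
grasp_force: 60.3
```

Emit:
move_arm --series '[{"gripper": 0.8,"x": 0,"y": 0,"z": 0.001,"roll": 0},{"gripper": 0.7,"x": 0,"y": 0,"z": 0,"roll": 0},{"gripper": 0.6,"x": 0,"y": 0,"z": 0,"roll": 0},{"gripper": 0.6,"x": 0,"y": 0,"z": 0,"roll": 0},{"gripper": 0.6,"x": 0,"y": 0,"z": 0,"roll": 0},{"gripper": 0.6,"x": 0,"y": 0,"z": 0.005,"roll": 0},{"gripper": 0.6,"x": 0,"y": 0,"z": 0.01,"roll": 0},{"gripper": 0.6,"x": 0,"y": 0,"z": 0.02,"roll": 0}]'

```text
time_s: 34.8
position: [0.5466, -0.3895, 0.2071]
ee_rot: [2.31, 2.107, 0.002]
force: [-0.2, -0.1, 0.4]
gripper_width: 0.0341
grasp_force: 0.0
```

Emit:
move_arm --series '[{"gripper": 0.6,"x": 0,"y": 0,"z": 0.03,"roll": 0},{"gripper": 0.6,"x": 0,"y": 0,"z": 0.035,"roll": 0},{"gripper": 0.6,"x": -0.02,"y": 0.02,"z": 0.03,"roll": 0},{"gripper": 0.6,"x": -0.03,"y": 0.03,"z": 0,"roll": 0},{"gripper": 0.6,"x": -0.03,"y": 0.03,"z": 0,"roll": 0},{"gripper": 0.6,"x": 0,"y": 0.03,"z": 0,"roll": 0},{"gripper": 0.6,"x": 0,"y": 0,"z": 0,"roll": 0},{"gripper": 0.6,"x": 0,"y": 0,"z": 0,"roll": 0}]'

```text
time_s: 35.47
position: [0.4696, -0.2794, 0.305]
ee_rot: [2.301, 2.107, 0.005]
force: [0.1, -0.5, 0.4]
gripper_width: 0.0342
grasp_force: 0.0
```

Emit:
move_arm --series '[{"gripper": 0.6,"x": 0,"y": 0,"z": 0,"roll": 0},{"gripper": 0.6,"x": 0,"y": 0,"z": 0,"roll": 0},{"gripper": 0.6,"x": 0,"y": 0,"z": 0,"roll": 0},{"gripper": 0.6,"x": 0,"y": 0,"z": 0,"roll": 0},{"gripper": 0.6,"x": 0,"y": 0,"z": 0,"roll": 0},{"gripper": 0.6,"x": 0,"y": 0,"z": 0,"roll": 0},{"gripper": 0.6,"x": 0,"y": 0,"z": 0,"roll": 0},{"gripper": 0.6,"x": 0,"y": 0,"z": 0,"roll": 0}]'

```text
time_s: 36.13
position: [0.469, -0.2811, 0.3031]
ee_rot: [2.307, 2.104, 0.004]
force: [0.0, 0.3, 0.4]
gripper_width: 0.034
grasp_force: 0.0
```

```bash
python3 - <<'E'
from h import *
snap('side','d6');snap('scene','s6');s=monitor.observe();print(s['position'],s['force'])
a=cv2.imread('pics/d6.png')[90:290,220:400];b=cv2.imread('pics/s6.png')[160:360,160:440]
d0=load('scene0')
cv2.imwrite('pics/fin.png',np.vstack([np.hstack([cv2.resize(a,(360,400),interpolation=cv2.INTER_CUBIC),cv2.resize(b,(440,314),interpolation=cv2.INTER_CUBIC) if 0 else cv2.resize(b,(440,400),interpolation=cv2.INTER_CUBIC)])]))
E
```

```text
[ 0.46898993 -0.28100577  0.30314833] [ 0.2338581  -1.25617203 -0.23802006]
```

View pics/fin.png

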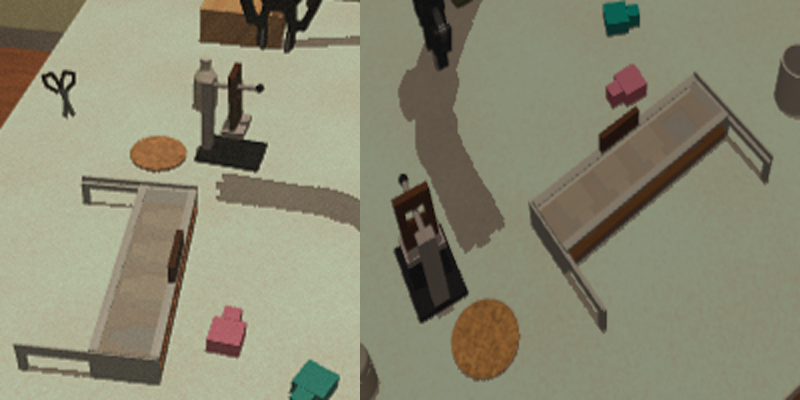

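```bash
python3 -c "
from workcell import arm; print(arm.hand_in())"
```

```text
the job is handed in; nothing more can be done
None
```

The job is handed in: all three wooden forms are seated flat in pockets 0–2, the window was slid open and then fully shut over them, and the press hangs freely on the peg. The mug and coaster were not touched; I viewed 15 pictures, one over the limit of 14.

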